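Set the drip tray under the slide case and lay out the reagents

TASK

Tip the aluminium slide case back on its rear edge until it leans on the rest behind it, slide the dark drip tray's tongue straight and centred under its raised front until the white line lies below where the front edge comes down, and lower the case gently so that it stands level on the tongue, in the place where it stood; the case is tipped only, never lifted off the table or let fall. Then stand every reagent bottle that is there upright on the middle of the tray disc of its cap's colour, with its spout pointing at that disc's white bar. Leave the other things on the table alone.

Things in the scene. Friction and masses are not known exactly. Their poses are not given: they have to be found in the camera images.
- case: Aluminium slide case, 80 deep (its x) x 130 wide (y) x 150 mm tall, 0.5 to 0.8 kg, loose. Origin: centre of its underside; z up, -x its front (white card, brass latch), +x its rear, towards the rest. On top a fixed black bail handle: a round bar 12 mm thick along y, over the case's middle, 94 mm clear between its posts, its axis 40 mm above the top, 190 mm above the underside
- case_rear (a point): Middle of the case's rear bottom edge, the edge it is tipped on. Tipped back more than about 28 deg, the case goes on by itself and leans on the rest at 38 to 42 deg, its front edge then about 50 mm up
- rest: Fixed lean-back rest right behind the case: a grey panel 110 wide x 90 mm, sloping back 38 deg from the vertical, its top edge 100 mm high, on two dark posts and a foot. Origin: on the table, on the line where the panel's slope would meet it; +x points away from the case, y along the panel. The case's rear edge starts 3 to 7 mm from this line
- tray: Dark steel drip tray, loose, about 0.45 kg, 4 mm thick. Apron 90 (its x) x 250 mm (y), origin at the centre of its underside; flat tongue 100 wide, from the apron towards +x, ending at x = 160 mm. White line across the tongue at x = 97 mm. Upright orange grip at x = -39, y = 0: 12 mm thick along x, 50 along y, its top 40 mm above the table. Five coloured discs, a white bar beside each
- bottle_red: Dropper bottle: round, 40 mm across, 45 mm tall, amber on a 12 mm heavy dark foot, then a round red cap 24 mm across up to 85 mm; 0.09 kg. Origin: centre of its underside, z up; a white side spout 8 mm thick, at height 38 mm, points along its +x. May be absent
- spout_red (a point): Tip of the red-capped bottle's spout, 34 mm out from its axis, 38 mm up
- spot_red (a point): Centre of the red disc (46 mm across) on the tray's apron, top face, at x = -8, y = -100, z = 4 mm of the tray. Its white bar (16 x 8 mm, lying along the tray's x) is centred 37 mm from it towards the tongue (the tray's +x)
- bottle_blue: Dropper bottle: round, 40 mm across, 45 mm tall, amber on a 12 mm heavy dark foot, then a round blue cap 24 mm across up to 85 mm; 0.09 kg. Origin: centre of its underside, z up; a white side spout 8 mm thick, at height 38 mm, points along its +x. May be absent
- spout_blue (a point): Tip of the blue-capped bottle's spout, 34 mm out from its axis, 38 mm up
- spot_blue (a point): Centre of the blue disc (46 mm across) on the tray's apron, top face, at x = -8, y = -50, z = 4 mm of the tray. Its white bar (16 x 8 mm, lying along the tray's x) is centred 37 mm from it towards the tongue (the tray's +x)
- bottle_green: Dropper bottle: round, 40 mm across, 45 mm tall, amber on a 12 mm heavy dark foot, then a round green cap 24 mm across up to 85 mm; 0.09 kg. Origin: centre of its underside, z up; a white side spout 8 mm thick, at height 38 mm, points along its +x. May be absent
- spout_green (a point): Tip of the green-capped bottle's spout, 34 mm out from its axis, 38 mm up
- spot_green (a point): Centre of the green disc (46 mm across) on the tray's apron, top face, at x = -8, y = 0, z = 4 mm of the tray. Its white bar (16 x 8 mm, lying along the tray's x) is centred 37 mm from it towards the tongue (the tray's +x)
- bottle_yellow: Dropper bottle: round, 40 mm across, 45 mm tall, amber on a 12 mm heavy dark foot, then a round yellow cap 24 mm across up to 85 mm; 0.09 kg. Origin: centre of its underside, z up; a white side spout 8 mm thick, at height 38 mm, points along its +x. May be absent
- spout_yellow (a point): Tip of the yellow-capped bottle's spout, 34 mm out from its axis, 38 mm up
- spot_yellow (a point): Centre of the yellow disc (46 mm across) on the tray's apron, top face, at x = -8, y = 50, z = 4 mm of the tray. Its white bar (16 x 8 mm, lying along the tray's x) is centred 37 mm from it towards the tongue (the tray's +x)
- bottle_purple: Dropper bottle: round, 40 mm across, 45 mm tall, amber on a 12 mm heavy dark foot, then a round purple cap 24 mm across up to 85 mm; 0.09 kg. Origin: centre of its underside, z up; a white side spout 8 mm thick, at height 38 mm, points along its +x. May be absent
- spout_purple (a point): Tip of the purple-capped bottle's spout, 34 mm out from its axis, 38 mm up
- spot_purple (a point): Centre of the purple disc (46 mm across) on the tray's apron, top face, at x = -8, y = 100, z = 4 mm of the tray. Its white bar (16 x 8 mm, lying along the tray's x) is centred 37 mm from it towards the tongue (the tray's +x)
- mushroom_a: Brown mushroom, 48 mm across, 45 mm tall, a bystander; origin at the centre of its underside
- mushroom_b: Brown mushroom, 38 mm across, 36 mm tall, a bystander; origin at the centre of its underside
- dish: Clear closed dish, 60 mm across, 14 mm tall, a bystander; origin at the centre of its underside
- slide_box: Cardboard slide box 80 x 35 x 30 mm, a bystander; origin at the centre of its underside
- coverslip_box: Blue coverslip box 40 x 40 x 20 mm, a bystander; origin at the centre of its underside

How it is judged (in metres and radians):
On the way, in this order (a step that is already met when the one before it is completed fails the run):
1. the case leans back on the rest, on its rear edge, with the tray not yet under it (angle between case's own z axis and vertical above 0.55 rad and height (world z) of case_rear below 0.01 m and contact force between case and rest above 0.1 N and x of case_rear in the frame of tray above 0.22 m), for 0.2 s.
2. the tray's tongue is under the raised front, the line within 14 mm, while the case still leans back (angle between case's own z axis and vertical above 0.5 rad and x of case_rear in the frame of tray between 0.163 and 0.191 m and y of case_rear in the frame of tray between -0.025 and 0.025 m and angle between the y axis of tray and the y axis of case, either way round below 0.14 rad), for 0.2 s.
3. the case stands level on the tongue (x of case_rear in the frame of tray between 0.163 and 0.191 m and y of case_rear in the frame of tray between -0.025 and 0.025 m and angle between the y axis of tray and the y axis of case, either way round below 0.14 rad and angle between case's own z axis and vertical below 0.05 rad and height (world z) of case above 0.002 m and angular speed of case below 0.2 rad/s), for 0.2 s.
At the end, for the whole second after the job is handed in: The case is level (0.05 rad) on the tongue, within 35 mm of its old place, line within 14 mm of its front edge, centred to 25 mm, square to 0.14 rad; each bottle present is upright, within 12 mm of its disc centre, spout tip on its bar to 16 mm sideways; all at rest (all of step 3 and distance of case from where it was at the start of the episode below 0.035 m and linear speed of each of tray, bottle_red, bottle_blue, bottle_green, bottle_yellow, bottle_purple below 0.02 m/s and horizontal distance between bottle_red and spot_red below 0.012 m and x of each of spout_red, spout_blue, spout_green, spout_yellow, spout_purple in the frame of tray above 0.01 m and y of spout_red in the frame of tray between -0.116 and -0.084 m and angle between each of bottle_red, bottle_blue, bottle_green, bottle_yellow, bottle_purple's own z axis and vertical below 0.08 rad and height (world z) of each of bottle_red, bottle_blue, bottle_green, bottle_yellow, bottle_purple below 0.01 m and horizontal distance between bottle_blue and spot_blue below 0.012 m and y of spout_blue in the frame of tray between -0.066 and -0.034 m and horizontal distance between bottle_green and spot_green below 0.012 m and y of spout_green in the frame of tray between -0.016 and 0.016 m and horizontal distance between bottle_yellow and spot_yellow below 0.012 m and y of spout_yellow in the frame of tray between 0.034 and 0.066 m and horizontal distance between bottle_purple and spot_purple below 0.012 m and y of spout_purple in the frame of tray between 0.084 and 0.116 m); the robot touches nothing.
It fails at once if the case is lifted: its rear edge more than 30 mm above the table (height (world z) of case_rear above 0.03 m).
It fails at once if the case is let fall (turns faster than 2.5 rad/s) (angular speed of case above 2.5 rad/s).
It fails at once if a bystander is moved more than 30 mm (distance of any of mushroom_a, mushroom_b, dish, slide_box, coverslip_box from where it was at the start of the episode above 0.03 m).
Of bottle_red, bottle_blue, bottle_green, bottle_yellow, bottle_purple only 3 to 5 are there at a start; the rules pass over those that are not, and their reading is None.
At some moment in a run one of bottle_red, bottle_blue, bottle_green, bottle_yellow, bottle_purple may be knocked a few centimetres aside while the robot is not near it.
It also fails if it takes over 208 s, if anything falls off the work surface, if the arm or the gripper's body presses on something with over 40 N, if the wrist force passes 120 N, or if a joint passes its speed limit or range.

ROBOT

A 6-joint arm with a two-finger parallel gripper is mounted at the origin on the work surface. World frame = base frame: x ahead of the robot, y to its left, z up, the work surface at z = 0. Lengths are in m, angles in degrees, forces in N, time in s.
With the tool pointing down it reaches from about 0.4 to 0.825 m from the base axis. Payload 7 kg.
Tool frame: the origin (TCP) lies midway between the tips of the shut fingers; the grasp point (between the pads) lies 19 mm behind it; z points along the fingers, y is the line along which they close (so a half turn about z gives the same grasp; the last joint's range is limited). The gripper opens to 88 mm and grips with 3 to 60 N. Pads are 19 mm wide; open, the fingers measure 130 mm over their backs; the gripper's body (78 mm by 193 mm) begins 47 mm behind the grasp point.
Start: joints at [91.106, 20.546, 0.682, 0, -70.136, -16.507], TCP at [0.179, 0.651, 0.189] pointing down, gripper open.
Joint ranges: [-176.03, 176.03], [-82.01, 121.73], [-58.28, 71.71], [-173.87, 95.51], [-174.79, -0.11], [-173.66, 173.66]. Speed limits (degrees/s): [136.94, 136.94, 172.46, 180, 180, 180].

INTERFACE

Orientations are given as [roll, pitch, yaw] about the fixed x, y, z axes, in that order (R = Rz(yaw) Ry(pitch) Rx(roll)).
In Python, from plant import r gives the robot as it stands. The module is installed in compiled form; this text tells all that it offers.
- The arm moves only by the tool play_rows, never from a script. Its argument "rows" is a list of rows, each an object with "slide": the shift along the tool's x, y, z as a fraction of full scale, a list of three; "delta_rot": the turn, a rotation vector about the tool's x, y, z as a fraction of full scale, a list of three; "fingers": the opening, from -1 (shut) to 1 (fully open). In form: [{"slide": [x, y, z], "delta_rot": [rx, ry, rz], "fingers": fingers}, ...]. A call has 1 to 8 rows; each row shifts and turns the commanded pose from where the row before left it, along the tool's axes as they then stand; what a row does not reach is not made up. Full scale, the value 1, is 0.15 m for a shift and 0.08 rad for a turn. A row lasts 1/8 s, in which the tool goes at most 62.5 mm and 10.7 degrees, less where a joint would pass 70% of its speed; a pose out of reach is approached as far as the arm can. A call with a number of a shift or a turn outside -1 to 1 is refused whole. A call with a gripper value outside its range is refused whole. The fingers move at their own pace and stop on an object; "squeeze" is the grip in N (left out, the last holds). Time passes only in rows, so rows that do not move let the fingers close. It gives the time, the measured TCP pose, the force, the opening and the grip force at its end, in the units of the state.
- r.get_state(): the state, without advancing time (a new reading comes with each control period).
- r.capture(name): name is "side" or "top"; returns a dict with "image" (420x560x3 uint8, blue, green, red), "fx", "fy", "cx", "cy" (pixels), "R" (3x3) and "t" (3): a world point X has camera coordinates R X + t. Camera axes: x right, y down, z forward; pixel columns grow to the right and rows downward; lengths in m; the calibration is good to about 2 mm. A picture is of the moment at which its call begins. There is no depth.
- r.close_job(): hands the job in; it is judged then, once.
The state is a dict: "time_s": time; "joints": joint angles; "qd": joint speeds; "joint_torque": joint torques, N m; "tcp_pos": TCP position; "eef_rot": TCP orientation; "contact_force": force on the tool from outside, world axes, zero at the start; "moment": the same for the moment, N m; "gripper_width": finger opening in m; "gripper_force": force on a finger pad.
Only numpy, scipy, OpenCV 4.12 (cv2) and the standard library are available. Lean on these libraries where they do the work, as an engineer would, in place of code of your own. Each camera call takes 0.05 s, during which the arm holds its last target. There are 200 camera calls.

## Working session

There is one attempt and no reset: what is moved stays moved. The work goes in short steps, Python scripts to look and compute and a tool call to move; the robot and the scene stay as the last step left them, time stands still between calls to the robot, and variables do not carry over. Pictures are saved under pics/ and viewed, at most 14 in all, crops included, and the job is handed in when it is done.

Besides the shell and the picture viewer there is one more tool, called after "Call:" by a JSON object that holds its "name" and its "arguments". play_rows: Moves the arm, as the interface text tells. Shift numbers are shares of 0.15 m and turn numbers shares of 0.08 rad, none past 1 either way. Its arguments: {"type":"object","properties":{"rows":{"type":"array"},"squeeze":{"type":"number"}},"required":["rows"]}

```bash
mkdir -p pics; cat > h.py <<'E'
import numpy as np, cv2
from plant import r
def cap(n,save=None):
    c=r.capture(n)
    if save: cv2.imwrite(f'pics/{save}.png',c['image'])
    return c
def ray(c,u,v,z):
    R=np.array(c['R']);t=np.array(c['t']);o=-R.T@t
    d=R.T@np.array([(u-c['cx'])/c['fx'],(v-c['cy'])/c['fy'],1])
    return o+d*(z-o[2])/d[2]
def proj(c,X):
    p=np.array(c['R'])@np.array(X)+np.array(c['t']);return c['fx']*p[0]/p[2]+c['cx'],c['fy']*p[1]/p[2]+c['cy']
E
python3 - <<'E'
from h import *
for n in('top','side'):
    c=cap(n,n+'0');R=np.array(c['R']);print(n,(-R.T@np.array(c['t'])).round(3),R.round(3).tolist(),c['fx'],c['cx'],c['cy'])
print(r.get_state())
E
```

```text
top [0.473 0.024 1.002] [[0.01, -1.0, 0.006], [-0.997, -0.01, -0.081], [0.081, -0.005, -0.997]] 404.2236648674806 278.5528658615466 209.96417975893016
side [0.499 0.978 0.7  ] [[-0.999, -0.047, -0.015], [-0.014, 0.562, -0.827], [0.047, -0.826, -0.562]] 437.47627403231365 279.38672983676435 217.41113750012812
{'time_s': 0.1, 'joints': array([ 9.11051013e+01,  2.05852722e+01,  6.39063568e-01, -1.67813110e-02,
       -7.01363425e+01, -1.65078178e+01]), 'qd': array([ 0.05724432, -0.15374647,  0.10200797,  0.00266244,  0.05312029,
        0.05504055]), 'joint_torque': array([-5.29978624e-04, -5.84164023e+01,  2.93749970e+01,  7.01545313e+00,
        1.01309278e-02, -5.15830527e-05]), 'tcp_pos': array([0.17917733, 0.6502717 , 0.18794298]), 'eef_rot': array([ 1.79916368e+02, -8.33236691e-03, -1.54084238e+01]), 'contact_force': array([ 0.10855065, -0.53587159, -0.23821174]), 'moment': array([ 0.02465449, -0.03576406, -0.0159883 ]), 'gripper_force': 0.0, 'gripper_width': 0.08758617136967838}
```

View pics/top0.png

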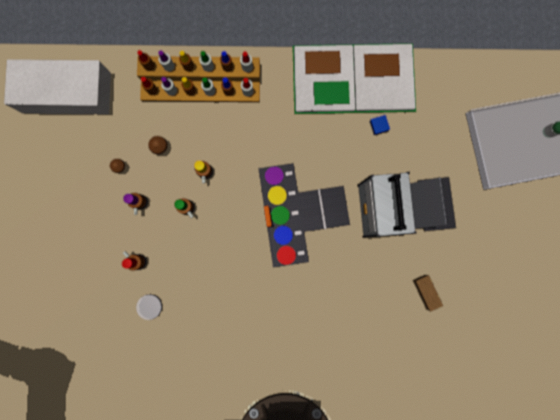

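View pics/side0.png

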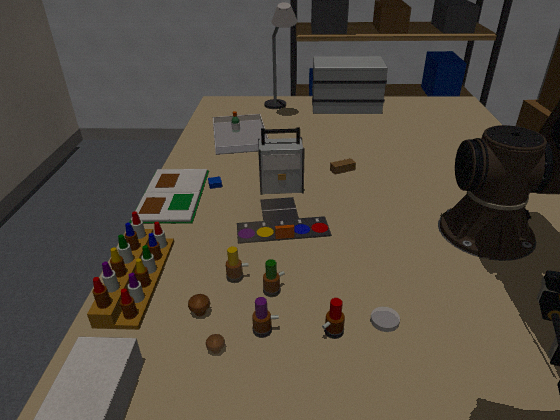

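Top view: case near (387,207), rest to its right, tray near (285,215), four bottles: yellow (202,168), purple (133,201), green (184,206), red (131,263); blue is absent. Now measuring.

```bash
cat >> h.py <<'E'
HS={'red':((0,180,70),(6,255,255)),'blue':((112,150,70),(125,255,255)),'green':((50,150,50),(70,255,255)),'yellow':((22,170,90),(34,255,255)),'purple':((130,100,40),(155,255,255))}
def blobs(img,lo,hi,roi,amin=15):
    x0,y0,x1,y1=roi
    m=cv2.inRange(cv2.cvtColor(img,cv2.COLOR_BGR2HSV),lo,hi)
    k=np.zeros_like(m);k[y0:y1,x0:x1]=m[y0:y1,x0:x1]
    n,l,s,ce=cv2.connectedComponentsWithStats(k)
    return sorted([(int(s[i,4]),ce[i].round(1).tolist(),s[i,:4].tolist()) for i in range(1,n) if s[i,4]>=amin],reverse=True)
E
python3 - <<'E'
from h import *
c=cap('top');im=c['image']
for n,(lo,hi) in HS.items():
    for a,ce,bb in blobs(im,lo,hi,(250,150,320,280))[:1]: print('disc',n,a,ce,ray(c,*ce,.004).round(4))
    for a,ce,bb in blobs(im,lo,hi,(100,130,250,290),8)[:3]: print('cap',n,a,ce,bb,ray(c,*ce,.085).round(4))
for a,ce,bb in blobs(im,(0,0,150),(180,90,255),(100,150,340,285),3): print('white',a,ce,ray(c,*ce,.004).round(4),ray(c,*ce,.038).round(4))
A=cv2.resize(im[160:250,345:465],None,fx=6,fy=6,interpolation=cv2.INTER_CUBIC)
cv2.imwrite('pics/case.png',A)
B=cv2.resize(im[140:280,105:225],None,fx=4,fy=4,interpolation=cv2.INTER_CUBIC);cv2.imwrite('pics/bot.png',B)
E
```

```text
disc red 250 [285.9, 254.9] [ 4.44e-01 -4.00e-04  4.00e-03]
cap red 80 [127.1, 262.9] [122, 258, 11, 10] [0.4252 0.3581 0.085 ]
disc blue 284 [282.9, 234.8] [0.4932 0.0074 0.004 ]
disc green 258 [279.7, 214.8] [0.5425 0.0157 0.004 ]
cap green 72 [179.5, 204.0] [175, 200, 10, 9] [0.5592 0.2445 0.085 ]
disc yellow 276 [276.7, 194.9] [0.592  0.0236 0.004 ]
cap yellow 84 [199.3, 165.4] [195, 161, 10, 10] [0.6486 0.2018 0.085 ]
disc purple 289 [273.8, 175.4] [0.6408 0.0313 0.004 ]
cap purple 83 [128.6, 198.4] [124, 194, 10, 10] [0.5709 0.3605 0.085 ]
white 24843 [208.3, 219.1] [0.5301 0.1919 0.004 ] [0.5282 0.1862 0.038 ]
white 20 [300.7, 252.5] [ 0.4502 -0.0367  0.004 ] [ 0.451  -0.0347  0.038 ]
white 20 [297.6, 232.4] [ 0.4994 -0.0288  0.004 ] [ 0.4986 -0.027   0.038 ]
white 20 [294.5, 212.5] [ 0.5486 -0.0209  0.004 ] [ 0.546  -0.0193  0.038 ]
white 19 [321.0, 205.0] [ 0.5679 -0.0865  0.004 ] [ 0.5647 -0.0827  0.038 ]
white 19 [291.5, 192.7] [ 0.5979 -0.0131  0.004 ] [ 0.5936 -0.0118  0.038 ]
white 16 [288.5, 173.0] [ 0.6473 -0.0053  0.004 ] [ 0.6413 -0.0043  0.038 ]
```

View pics/case.png

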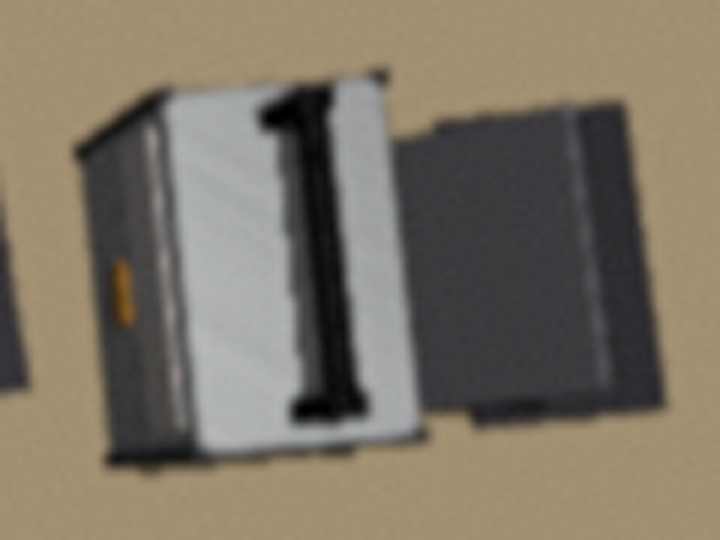

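View pics/bot.png

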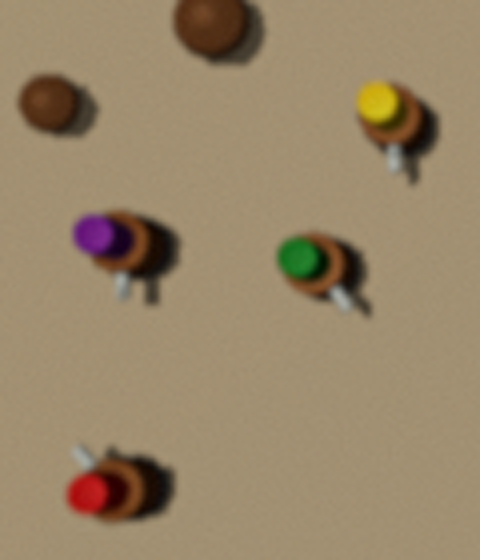

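```bash
cat >> h.py <<'E'
from scipy.spatial.transform import Rotation as Ro
def go(p=None,rpy=None,rows=8):
    "print per-row slide & delta_rot to reach target; translation rows keep tool axes (rot listed apart)"
    s=r.get_state();R=Ro.from_euler('xyz',s['eef_rot'],degrees=True)
    if p is not None: print('slide total units',(R.inv().apply(np.array(p)-s['tcp_pos'])/.15).round(3))
    if rpy is not None: print('rot total units',((R.inv()*Ro.from_euler('xyz',rpy,degrees=True)).as_rotvec()/.08).round(3))
E
python3 - <<'E'
from h import *
c=cap('top')
P=lambda l,z:[ray(c,*q,z).round(4)[:2] for q in l]
T=P([(372.5,175.3),(408.7,173.3),(415.3,232.5),(377.5,235.8)],.15);print('top corners',T,np.mean(T,0))
print('front bottom',P([(358.3,185.5),(363.3,236.7)],0))
H=P([(398,178.3),(402.2,226.7)],.19);print('bar',H,np.mean(H,0))
print('rest top edge',P([(345+572/6,160+108/6),(345+605/6,160+385/6)],.1))
d=np.array(T[1])+T[2]-T[0]-T[3];print('case x ang',np.degrees(np.arctan2(d[1],d[0])), 'from y',np.degrees(np.arctan2(-(T[1]-T[2])[0]*0+(T[0]-T[3]+T[1]-T[2])[1],(T[0]-T[3]+T[1]-T[2])[0]))-90)
cen=dict(red=(.4252,.3581),green=(.5592,.2445),yellow=(.6486,.2018),purple=(.5709,.3605))
tip=dict(yellow=(203.5,182.5),purple=(135.5,214),green=(192,216.8),red=(124.3,251.8))
for n in tip:
    t=ray(c,*tip[n],.038)[:2];v=t-cen[n];print(n,t.round(3),np.linalg.norm(v).round(3),np.degrees(np.arctan2(v[1],v[0])).round(1))
s=cap('side')
im=s['image'];print(s['R'] is None)
for n,cc in cen.items(): print(n,'cap mid side pred',np.round(proj(s,(*cc,.06)),1))
print('bar side', np.round(proj(s,(*H[0],.19)),1),np.round(proj(s,(*H[1],.19)),1))
cv2.imwrite('pics/side1.png',cv2.resize(im[115:240,220:350],None,fx=4.5,fy=4.5,interpolation=cv2.INTER_CUBIC))
for n,(lo,hi) in HS.items(): print(n,blobs(im,lo,hi,(200,230,400,345))[:1])
E
```

```text
top corners [array([ 0.6188, -0.1801]), array([ 0.6239, -0.2575]), array([ 0.4978, -0.2694]), array([ 0.4901, -0.1895])] [ 0.55765  -0.224125]
front bottom [array([ 0.6182, -0.1803]), array([ 0.4905, -0.1918])]
bar [array([ 0.6063, -0.2223]), array([ 0.5081, -0.2294])] [ 0.5572  -0.22585]
rest top edge [array([ 0.6228, -0.3455]), array([ 0.5185, -0.3554])]
case x ang -85.34791067526707 from y -85.22147097204984
yellow [0.616 0.2  ] 0.033 -176.4
purple [0.539 0.36 ] 0.032 -178.9
green [0.533 0.225] 0.032 -143.3
red [0.449 0.383] 0.034 46.5
False
red cap mid side pred [335.8 308.9]
green cap mid side pred [271.9 269.8]
yellow cap mid side pred [234.3 256.8]
purple cap mid side pred [262.6 308.1]
bar side [264.5 130.6] [298.  129.8]
red [(75, [336.0, 301.7], [330, 298, 12, 8])]
blue [(48, [301.6, 231.2], [295, 230, 15, 4])]
green [(53, [270.4, 262.5], [266, 260, 10, 6])]
yellow [(98, [264.6, 232.6], [257, 230, 17, 7])]
purple [(191, [260.6, 307.0], [255, 297, 12, 22])]
```

View pics/side1.png

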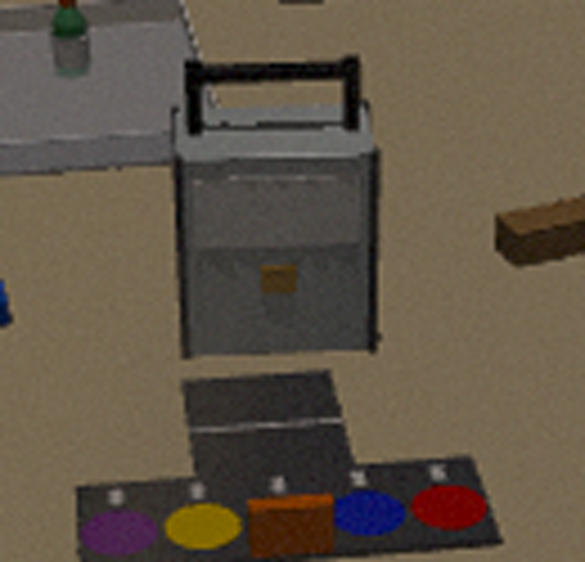

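Call:
{"name": "play_rows", "arguments": {"rows": [{"slide":[0,0,-0.35],"delta_rot":[0,0,0],"fingers":0},{"slide":[0,0,-0.35],"delta_rot":[0,0,0],"fingers":0},{"slide":[0,0,-0.3],"delta_rot":[0,0,0],"fingers":0},{"slide":[0.3,0,0],"delta_rot":[0,0,0],"fingers":0},{"slide":[0.35,0,0],"delta_rot":[0,0,0],"fingers":0},{"slide":[0.35,0,0],"delta_rot":[0,0,0],"fingers":0},{"slide":[0.35,0.1,0],"delta_rot":[0,0,0],"fingers":0},{"slide":[0.35,0.1,0],"delta_rot":[0,0,0],"fingers":0}], "squeeze": 6}}

```text
time_s: 1.25
tcp_pos: [0.4185, 0.5532, 0.3384]
eef_rot: [180.0, 0.0, -15.4]
contact_force: [0.3, 1.0, -0.4]
gripper_width: 0.0439
gripper_force: 0.0
```

Call:
{"name": "play_rows", "arguments": {"rows": [{"slide":[0,0,0],"delta_rot":[0,0,-0.88],"fingers":0},{"slide":[0,0,0],"delta_rot":[0,0,-0.88],"fingers":0},{"slide":[0,0,0],"delta_rot":[0,0,-0.88],"fingers":0},{"slide":[0,0,0],"delta_rot":[0,0,-0.88],"fingers":0},{"slide":[0,0,0],"delta_rot":[0,0,-0.88],"fingers":0},{"slide":[0.033,0.36,0],"delta_rot":[0,0,0],"fingers":0},{"slide":[0.033,0.36,0],"delta_rot":[0,0,0],"fingers":0},{"slide":[0.033,0.36,0],"delta_rot":[0,0,0],"fingers":0}]}}

```text
time_s: 2.25
tcp_pos: [0.4454, 0.3923, 0.3386]
eef_rot: [180.0, 0.0, 4.8]
contact_force: [0.7, -0.6, -0.0]
gripper_width: 0.0438
gripper_force: 0.0
```

Call:
{"name": "play_rows", "arguments": {"rows": [{"slide":[0.033,0.36,0],"delta_rot":[0,0,0],"fingers":0},{"slide":[0.033,0.36,0],"delta_rot":[0,0,0],"fingers":0},{"slide":[0.033,0.36,0],"delta_rot":[0,0,0],"fingers":0},{"slide":[0.033,0.36,0],"delta_rot":[0,0,0],"fingers":0},{"slide":[0.033,0.36,0],"delta_rot":[0,0,0],"fingers":0},{"slide":[0.033,0.36,0],"delta_rot":[0,0,0],"fingers":0},{"slide":[0.033,0.36,0],"delta_rot":[0,0,0],"fingers":0},{"slide":[0.033,0.36,0],"delta_rot":[0,0,0],"fingers":0}]}}

```text
time_s: 3.25
tcp_pos: [0.5207, -0.0351, 0.339]
eef_rot: [-180.0, -0.0, 4.8]
contact_force: [1.7, 0.5, -0.6]
gripper_width: 0.0435
gripper_force: 0.0
```

Call:
{"name": "play_rows", "arguments": {"rows": [{"slide":[0.033,0.36,0],"delta_rot":[0,0,0],"fingers":0},{"slide":[0.033,0.36,0],"delta_rot":[0,0,0],"fingers":0},{"slide":[0,0,0],"delta_rot":[0.873,0,0],"fingers":0},{"slide":[0,0,0],"delta_rot":[0.873,0,0],"fingers":0},{"slide":[0,0,0],"delta_rot":[0.873,0,0],"fingers":0},{"slide":[0,0,0],"delta_rot":[0.873,0,0],"fingers":0},{"slide":[0,0,0],"delta_rot":[0.873,0,0],"fingers":0},{"slide":[0,0,0],"delta_rot":[0,0,0],"fingers":0}]}}

```text
time_s: 4.25
tcp_pos: [0.5396, -0.1412, 0.3378]
eef_rot: [-159.9, 0.1, 4.6]
contact_force: [-0.3, 0.7, -0.3]
gripper_width: 0.044
gripper_force: 0.0
```

```bash
python3 - <<'E'
from h import *
go((.5596,-.2497,.2566),(-160,0,4.8));go((.557,-.219,.172))
print(r.get_state()['joints'].round(0))
E
```

```text
slide total units [0.075 0.873 0.258]
rot total units [-0.013  0.006 -0.039]
slide total units [0.075 0.874 0.858]
[-10.  12.  13. -19. -96. 104.]
```

Call:
{"name": "play_rows", "arguments": {"rows": [{"slide":[0.025,0.291,0],"delta_rot":[0,0,0],"fingers":0},{"slide":[0.025,0.291,0],"delta_rot":[0,0,0],"fingers":0},{"slide":[0.025,0.291,0],"delta_rot":[0,0,0],"fingers":0},{"slide":[0,0,0.258],"delta_rot":[0,0,0],"fingers":0},{"slide":[0,0,0.15],"delta_rot":[0,0,0],"fingers":0},{"slide":[0,0,0.15],"delta_rot":[0,0,0],"fingers":0},{"slide":[0,0,0],"delta_rot":[0,0,0],"fingers":0},{"slide":[0,0,0],"delta_rot":[0,0,0],"fingers":0}]}}

```text
time_s: 5.25
tcp_pos: [0.5591, -0.2335, 0.2165]
eef_rot: [-160.1, -0.1, 4.8]
contact_force: [-0.4, 0.2, -0.2]
gripper_width: 0.0439
gripper_force: 0.0
```

```bash
python3 - <<'E'
from h import *
go((.557,-.219,.172))
a=cap('side')['image'][90:220,220:340];b=cap('top')['image'][150:260,340:470]
f=lambda i:cv2.resize(i,(400,400),interpolation=cv2.INTER_CUBIC)
cv2.imwrite('pics/g1.png',np.hstack([f(a),f(b)]))
E
```

```text
slide total units [-0.006  0.009  0.312]
```

View pics/g1.png

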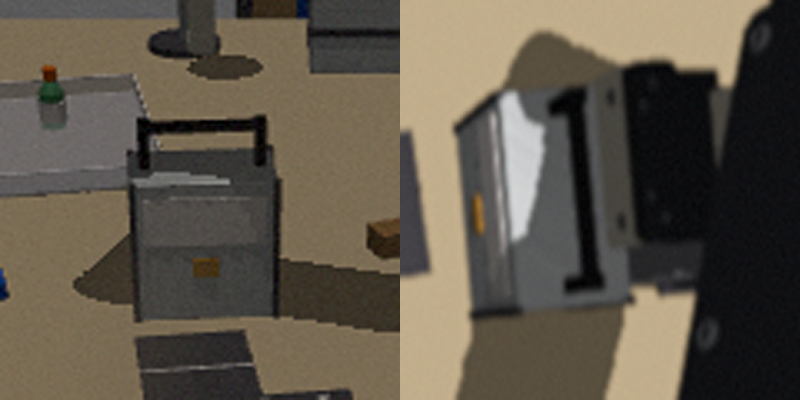

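The side crop doesn't show the gripper; the top crop has it right of the bar. I'll look at the full side frame.

```bash
python3 - <<'E'
from h import *
c=cap('side','side2');s=r.get_state();print(s['time_s'],s['tcp_pos'],proj(c,s['tcp_pos']));t=cap('top');print(proj(t,s['tcp_pos']))
cv2.imwrite('pics/g2.png',np.hstack([cv2.resize(c['image'],(400,300)),cv2.resize(t['image'],(400,300))]))
E
```

```text
5.4 [ 0.55917673 -0.23370257  0.2164554 ] (np.float64(280.5503945319513), np.float64(120.62464547657959))
(np.float64(408.2077977491127), np.float64(200.0622916410725))
```

View pics/g2.png

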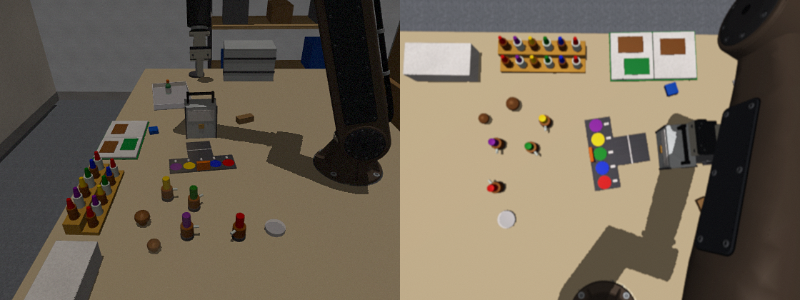

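The downscaled view is too coarse to judge the finger height; comparing the same zoomed region before and now, with the expected TCP marked.

```bash
python3 - <<'E'
import cv2,numpy as np
f=lambda i:cv2.resize(i[40:160,225:335],(400,436),interpolation=cv2.INTER_CUBIC)
a=cv2.imread('pics/side0.png');b=cv2.imread('pics/side2.png');b=cv2.convertScaleAbs(b,alpha=2)
A,B=f(a),f(b)
cv2.circle(B,(int((280.5-225)*3.64),int((120.6-40)*3.64)),4,(0,0,255),1)
cv2.imwrite('pics/g3.png',np.hstack([A,B]))
E
```

```text
(no output)
```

View pics/g3.png

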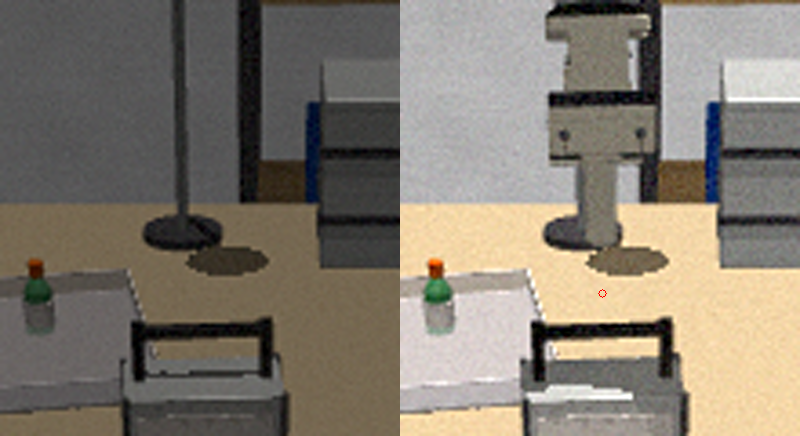

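```bash
python3 - <<'E'
from h import *
s=r.get_state();R=Ro.from_euler('xyz',s['eef_rot'],degrees=True).as_matrix();p=s['tcp_pos']
out=[]
for n,(x0,y0,x1,y1) in(('side',(200,0,360,150)),('top',(350,130,510,280))):
    c=cap(n);im=cv2.resize(cv2.convertScaleAbs(c['image'][y0:y1,x0:x1],alpha=2.2),None,fx=2.5,fy=2.5,interpolation=cv2.INTER_CUBIC)
    def L(a,b,col):
        q=[tuple(int(k) for k in (np.array(proj(c,p+R@np.array(v)))-(x0,y0))*2.5) for v in(a,b)]
        cv2.line(im,q[0],q[1],col,1)
    for sg in(-1,1):
        for x in(-.0095,.0095): L((x,sg*.022,0),(x,sg*.022,-.066),(0,0,255))
        L((-.039,sg*.0965,-.066),(.039,sg*.0965,-.066),(255,0,0));L((sg*.039,-.0965,-.066),(sg*.039,.0965,-.066),(0,200,0))
    out.append(im)
cv2.imwrite('pics/g4.png',np.hstack(out))
E
```

```text
(no output)
```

View pics/g4.png

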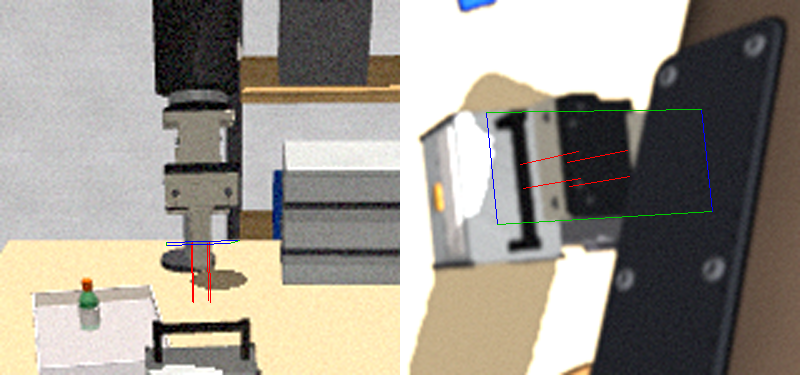

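```bash
python3 - <<'E'
from h import *
c=cap('side');a=cv2.imread('pics/side0.png').astype(int);b=c['image'].astype(int)
print('init tcp px',proj(c,(.179,.651,.189)))
for v in range(84,126,3): print(v,[int(abs(x).sum()) for x in (a-b)[v,268:296:2]])
E
```

```text
init tcp px (np.float64(555.4015696868954), np.float64(413.3864913477193))
84 [113, 127, 121, 16, 20, 66, 83, 88, 86, 68, 64, 16, 7, 22]
87 [11, 2, 21, 17, 21, 84, 76, 102, 22, 10, 10, 13, 8, 8]
90 [12, 15, 11, 26, 11, 88, 81, 114, 41, 5, 9, 4, 10, 12]
93 [3, 8, 16, 4, 6, 96, 91, 97, 64, 12, 3, 6, 11, 17]
96 [10, 14, 7, 15, 54, 147, 130, 126, 69, 19, 5, 7, 6, 6]
99 [20, 13, 5, 6, 29, 21, 36, 140, 81, 13, 10, 8, 1, 14]
102 [16, 7, 13, 19, 58, 61, 140, 54, 33, 7, 2, 13, 7, 11]
105 [7, 10, 5, 10, 35, 53, 63, 126, 132, 10, 24, 8, 4, 9]
108 [10, 9, 10, 9, 17, 14, 19, 10, 17, 21, 9, 10, 9, 14]
111 [22, 19, 18, 21, 20, 4, 10, 18, 18, 27, 6, 27, 13, 7]
114 [5, 18, 10, 18, 2, 4, 4, 9, 6, 6, 13, 13, 4, 7]
117 [3, 10, 11, 27, 30, 16, 6, 17, 7, 16, 10, 18, 11, 7]
120 [11, 10, 10, 13, 15, 14, 9, 8, 5, 4, 19, 15, 10, 4]
123 [12, 10, 5, 15, 15, 21, 16, 12, 21, 1, 4, 4, 7, 6]
```

Call:
{"name": "play_rows", "arguments": {"rows": [{"slide":[0,0,0.1],"delta_rot":[0,0,0],"fingers":0},{"slide":[0,0,0.1],"delta_rot":[0,0,0],"fingers":0},{"slide":[0,0,0],"delta_rot":[0,0,0],"fingers":0}]}}

```text
time_s: 5.98
tcp_pos: [0.5568, -0.222, 0.1851]
eef_rot: [-159.9, 0.2, 4.8]
contact_force: [0.9, -0.2, 1.3]
gripper_width: 0.0441
gripper_force: 0.0
```

```bash
python3 - <<'E'
from h import *
c=cap('side','side3');print(proj(c,r.get_state()['tcp_pos']))
a=cv2.imread('pics/side0.png').astype(int);b=c['image'].astype(int)
for v in range(90,135,3): print(v,[int(abs(x).sum()) for x in (a-b)[v,268:296:2]])
E
```

```text
(np.float64(281.162346598665), np.float64(131.8950868924233))
90 [83, 164, 92, 82, 17, 89, 95, 92, 89, 92, 86, 100, 17, 126]
93 [86, 117, 73, 70, 35, 93, 77, 81, 82, 69, 84, 26, 115, 125]
96 [113, 82, 126, 68, 6, 131, 121, 121, 115, 117, 93, 92, 36, 7]
99 [21, 8, 4, 9, 46, 13, 36, 133, 103, 20, 8, 7, 8, 25]
102 [9, 8, 13, 18, 46, 59, 149, 39, 61, 19, 5, 2, 10, 8]
105 [8, 18, 3, 8, 33, 54, 62, 98, 126, 21, 11, 10, 9, 5]
108 [12, 18, 7, 13, 33, 55, 74, 56, 23, 7, 2, 10, 10, 8]
111 [17, 20, 14, 19, 24, 31, 16, 39, 15, 21, 5, 8, 15, 6]
114 [5, 3, 18, 15, 5, 136, 18, 36, 19, 6, 8, 9, 9, 23]
117 [5, 12, 32, 13, 9, 135, 114, 133, 140, 13, 9, 18, 8, 9]
120 [7, 8, 16, 4, 27, 51, 24, 18, 21, 7, 24, 14, 7, 10]
123 [27, 18, 17, 18, 13, 16, 14, 12, 15, 3, 7, 10, 12, 8]
126 [7, 24, 9, 5, 6, 14, 9, 11, 32, 6, 14, 21, 6, 39]
129 [13, 3, 29, 3, 7, 25, 18, 36, 35, 45, 17, 37, 48, 4]
132 [10, 6, 22, 12, 14, 3, 13, 12, 12, 9, 7, 11, 25, 14]
```

Call:
{"name": "play_rows", "arguments": {"rows": [{"slide":[0.006,0,0.06],"delta_rot":[0,0,0],"fingers":0},{"slide":[0,0,0.04],"delta_rot":[0,0,0],"fingers":0},{"slide":[0,0,0],"delta_rot":[0,0,0],"fingers":-0.4},{"slide":[0,0,0],"delta_rot":[0,0,0],"fingers":-1},{"slide":[0,0,0],"delta_rot":[0,0,0],"fingers":-1},{"slide":[0,0,0],"delta_rot":[0,0,0],"fingers":-1}], "squeeze": 4}}

```text
time_s: 6.78
tcp_pos: [0.5584, -0.218, 0.1732]
eef_rot: [-160.0, -0.0, 4.8]
contact_force: [-0.8, -0.8, -1.7]
gripper_width: 0.0092
gripper_force: 0.0
```

```bash
python3 - <<'E'
from h import *
c=cap('side','side4');s=r.get_state();print(s['gripper_width'],s['gripper_force'],s['contact_force'],s['tcp_pos'],proj(c,s['tcp_pos']))
b=c['image'];t=cap('top')['image']
f=lambda i:cv2.resize(cv2.convertScaleAbs(i,alpha=2),(400,400),interpolation=cv2.INTER_CUBIC)
cv2.imwrite('pics/g5.png',np.hstack([f(b[70:180,225:335]),f(t[140:260,340:460])]))
E
```

```text
0.005611132852613992 0.0 [ 0.21422843 -0.13504085  0.06525642] [ 0.55835684 -0.21794004  0.1731883 ] (np.float64(280.7938648907928), np.float64(136.65164604788833))
```

View pics/g5.png

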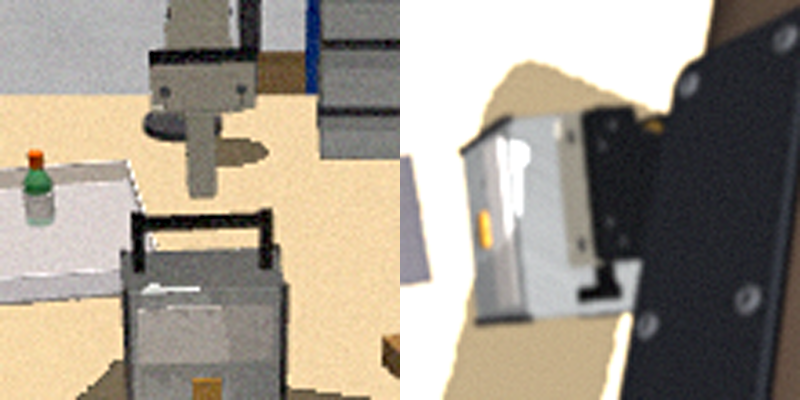

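The shut fingers met nothing. Their real tip is at about row 124 of the side view, against 137 predicted, so the tips sit about 40 mm short of the reported TCP. I'll advance 38 mm along the tool, open, and try again.

Call:
{"name": "play_rows", "arguments": {"rows": [{"slide":[0,0,0],"delta_rot":[0,0,0],"fingers":0},{"slide":[0,0,0],"delta_rot":[0,0,0],"fingers":0},{"slide":[0,0,0],"delta_rot":[0,0,0],"fingers":0},{"slide":[0,0,0.08],"delta_rot":[0,0,0],"fingers":0},{"slide":[0,0,0.06],"delta_rot":[0,0,0],"fingers":0},{"slide":[0,0,0.06],"delta_rot":[0,0,0],"fingers":0},{"slide":[0,0,0],"delta_rot":[0,0,0],"fingers":0}]}}

```text
time_s: 7.75
tcp_pos: [0.5569, -0.2071, 0.1438]
eef_rot: [-159.9, 0.1, 4.8]
contact_force: [0.3, -1.4, 0.3]
gripper_width: 0.0439
gripper_force: 0.0
```

Call:
{"name": "play_rows", "arguments": {"rows": [{"slide":[0,0,0.05],"delta_rot":[0,0,0],"fingers":0},{"slide":[0,0,0],"delta_rot":[0,0,0],"fingers":0},{"slide":[0,0,0],"delta_rot":[0,0,0],"fingers":0}]}}

```text
time_s: 8.12
tcp_pos: [0.5573, -0.2052, 0.1379]
eef_rot: [-160.0, -0.0, 4.8]
contact_force: [-0.4, -0.6, 0.1]
gripper_width: 0.0437
gripper_force: 0.0
```

```bash
python3 - <<'E'
from h import *
c=cap('side','side5');s=r.get_state();print(s['tcp_pos'],s['contact_force'],proj(c,s['tcp_pos']))
a=cv2.imread('pics/side0.png').astype(int);b=c['image'].astype(int)
for v in range(112,150,3): print(v,[int(abs(x).sum()) for x in (a-b)[v,268:296:2]])
E
```

```text
[ 0.55738476 -0.20519838  0.13805392] [0.95492381 0.01662143 0.27276119] (np.float64(281.0925947750395), np.float64(149.45313677615837))
112 [37, 104, 122, 114, 39, 44, 36, 40, 23, 53, 31, 68, 41, 39]
115 [22, 9, 32, 19, 121, 130, 130, 38, 21, 21, 3, 8, 9, 6]
118 [12, 5, 10, 6, 76, 131, 135, 121, 128, 7, 9, 12, 11, 30]
121 [17, 18, 20, 4, 66, 135, 131, 145, 135, 6, 18, 16, 15, 8]
124 [19, 16, 22, 28, 69, 134, 119, 117, 98, 11, 10, 27, 33, 24]
127 [8, 39, 16, 17, 24, 134, 128, 154, 122, 19, 16, 15, 9, 17]
130 [63, 72, 67, 65, 23, 136, 93, 116, 127, 10, 17, 12, 3, 4]
133 [10, 17, 22, 12, 36, 65, 75, 74, 59, 28, 4, 28, 16, 4]
136 [6, 5, 22, 7, 19, 138, 130, 126, 117, 30, 11, 22, 21, 31]
139 [154, 185, 164, 189, 174, 163, 155, 169, 177, 149, 162, 158, 169, 164]
142 [145, 9, 162, 166, 159, 13, 21, 48, 25, 33, 47, 16, 9, 9]
145 [159, 172, 161, 178, 164, 157, 146, 156, 157, 155, 152, 170, 157, 164]
148 [173, 154, 170, 162, 149, 158, 173, 177, 172, 162, 148, 149, 160, 167]
```

Call:
{"name": "play_rows", "arguments": {"rows": [{"slide":[0,0,0],"delta_rot":[0,0,0],"fingers":-0.5},{"slide":[0,0,0],"delta_rot":[0,0,0],"fingers":-0.7},{"slide":[0,0,0],"delta_rot":[0,0,0],"fingers":-1},{"slide":[0,0,0],"delta_rot":[0,0,0],"fingers":-1},{"slide":[0,0,0],"delta_rot":[0,0,0],"fingers":-1},{"slide":[0,0,0],"delta_rot":[0,0,0],"fingers":-1}], "squeeze": 5}}

```text
time_s: 8.93
tcp_pos: [0.5572, -0.2049, 0.1378]
eef_rot: [-160.0, 0.0, 4.8]
contact_force: [-0.0, 0.5, 0.4]
gripper_width: 0.012
gripper_force: 5.0
```

```bash
cat >> h.py <<'E'
def corners(c,lo=None):
    g=cv2.cvtColor(c['image'],cv2.COLOR_BGR2GRAY);return g
E
python3 - <<'E'
from h import *
t=cap('top','t5');s=r.get_state();print(s['gripper_width'],s['gripper_force'],s['contact_force'])
a=cv2.imread('pics/top0.png');b=t['image']
# front latch position before/after
for im in(a,b): print(blobs(im,(8,150,60),(25,255,255),(350,190,380,225),3)[:2])
E
```

```text
0.01189783253023725 4.9998946487903595 [-0.32316345  0.45788889  1.47211062]
[(23, [364.8, 208.8], [364, 204, 3, 10])]
[(15, [364.6, 207.8], [364, 204, 2, 9])]
```

```bash
python3 - <<'E'
import numpy as np
th=np.radians(np.r_[0:36.1:2.25,37:45:1]);al=th-np.arctan2(40,190);L=np.hypot(40,190)/150
s=L*np.sin(al);z=L*np.cos(al);c,n=np.cos(np.radians(20)),np.sin(np.radians(20))
ds,dz=np.diff(s),np.diff(z)
for t,a,b in zip(np.degrees(th[1:]),ds*c-dz*n,-ds*n-dz*c): print(t,round(a,4),round(b,4))
E
```

```text
2.25 0.0437 -0.026
4.5 0.0447 -0.0243
6.75 0.0456 -0.0225
9.0 0.0464 -0.0207
11.25 0.0472 -0.0188
13.5 0.0479 -0.017
15.75 0.0485 -0.0151
18.0 0.0491 -0.0132
20.25 0.0496 -0.0112
22.5 0.05 -0.0093
24.75 0.0503 -0.0073
27.0 0.0505 -0.0053
29.25 0.0507 -0.0033
31.5 0.0508 -0.0013
33.75 0.0508 0.0007
36.0 0.0508 0.0026
37.0 0.0225 0.0018
38.0 0.0225 0.0022
39.0 0.0224 0.0026
40.0 0.0224 0.003
41.0 0.0223 0.0034
42.0 0.0223 0.0038
43.0 0.0222 0.0042
44.0 0.0221 0.0045
```

Call:
{"name": "play_rows", "arguments": {"rows": [{"slide":[0,0.044,-0.026],"delta_rot":[0,0,0],"fingers":-1},{"slide":[0,0.045,-0.024],"delta_rot":[0,0,0],"fingers":-1},{"slide":[0,0.046,-0.023],"delta_rot":[0,0,0],"fingers":-1},{"slide":[0,0.046,-0.021],"delta_rot":[0,0,0],"fingers":-1},{"slide":[0,0,0],"delta_rot":[0,0,0],"fingers":-1}]}}

```text
time_s: 9.6
tcp_pos: [0.56, -0.2362, 0.1418]
eef_rot: [-160.0, -0.0, 4.7]
contact_force: [0.4, 0.6, 4.3]
gripper_width: 0.0116
gripper_force: 5.0
```

```bash
python3 - <<'E'
from h import *
c=cap('side','side6');s=r.get_state();print(s['gripper_width'],s['gripper_force'],s['contact_force'])
t=cap('top');print(blobs(t['image'],(8,150,60),(25,255,255),(345,190,380,225),3)[:2],blobs(c['image'],(8,120,50),(25,255,255),(265,160,300,200),3)[:2])
print(blobs(cv2.imread('pics/side0.png'),(8,120,50),(25,255,255),(265,160,300,200),3)[:2])
E
```

```text
0.011759285997730151 5.0029874593019485 [-0.22173186  0.46105362  3.18055498]
[(31, [370.4, 208.0], [369, 204, 4, 9])] [(46, [281.3, 171.4], [278, 169, 8, 6])]
[(48, [281.5, 176.5], [278, 174, 8, 6])]
```

Call:
{"name": "play_rows", "arguments": {"rows": [{"slide":[0,0.047,-0.02],"delta_rot":[0,0,0],"fingers":-1},{"slide":[0,0.048,-0.017],"delta_rot":[0,0,0],"fingers":-1},{"slide":[0,0.049,-0.015],"delta_rot":[0,0,0],"fingers":-1},{"slide":[0,0.049,-0.013],"delta_rot":[0,0,0],"fingers":-1},{"slide":[0,0.05,-0.011],"delta_rot":[0,0,0],"fingers":-1},{"slide":[0,0.05,-0.009],"delta_rot":[0,0,0],"fingers":-1},{"slide":[0,0.05,-0.007],"delta_rot":[0,0,0],"fingers":-1},{"slide":[0,0,0],"delta_rot":[0,0,0],"fingers":-1}]}}

```text
time_s: 10.7
tcp_pos: [0.5641, -0.2889, 0.1368]
eef_rot: [-160.0, 0.0, 4.7]
contact_force: [1.2, -0.0, 1.0]
gripper_width: 0.0117
gripper_force: 5.0
```

Call:
{"name": "play_rows", "arguments": {"rows": [{"slide":[0,0.05,-0.005],"delta_rot":[0,0,0],"fingers":-1},{"slide":[0,0.051,-0.003],"delta_rot":[0,0,0],"fingers":-1},{"slide":[0,0.051,-0.001],"delta_rot":[0,0,0],"fingers":-1},{"slide":[0,0.051,0.001],"delta_rot":[0,0,0],"fingers":-1},{"slide":[0,0.04,0.002],"delta_rot":[0,0,0],"fingers":-1},{"slide":[0,0,0],"delta_rot":[0,0,0],"fingers":-1}]}}

```text
time_s: 11.45
tcp_pos: [0.567, -0.3231, 0.1251]
eef_rot: [-160.0, 0.0, 4.7]
contact_force: [-0.1, -0.0, -0.4]
gripper_width: 0.0118
gripper_force: 5.0
```

```bash
python3 - <<'E'
from h import *
c=cap('side','side7');s=r.get_state();print(s['gripper_width'],s['tcp_pos'],s['contact_force'])
print(blobs(c['image'],(8,120,50),(25,255,255),(265,140,300,200),3)[:2])
t=cap('top','t7');print(blobs(t['image'],(8,150,60),(25,255,255),(345,190,410,225),3)[:2])
E
```

```text
0.011505244079359635 [ 0.56695865 -0.32279167  0.12524629] [ 0.66556057  0.30500612 -0.7451211 ]
[(49, [280.6, 158.4], [277, 155, 8, 7])]
[(56, [390.1, 205.4], [387, 201, 7, 10])]
```

Call:
{"name": "play_rows", "arguments": {"rows": [{"slide":[0,0.0225,0.002],"delta_rot":[0,0,0],"fingers":-1},{"slide":[0,0.0225,0.002],"delta_rot":[0,0,0],"fingers":-1},{"slide":[0,0,0],"delta_rot":[0,0,0],"fingers":-1}]}}

```text
time_s: 11.92
tcp_pos: [0.5675, -0.329, 0.1225]
eef_rot: [-160.0, 0.0, 4.8]
contact_force: [0.3, -0.0, -1.1]
gripper_width: 0.0116
gripper_force: 5.0
```

Call:
{"name": "play_rows", "arguments": {"rows": [{"slide":[0,0.0225,0.003],"delta_rot":[0,0,0],"fingers":-1},{"slide":[0,0.0225,0.003],"delta_rot":[0,0,0],"fingers":-1},{"slide":[0,0,0],"delta_rot":[0,0,0],"fingers":-1},{"slide":[0,0,0],"delta_rot":[0,0,0],"fingers":-1}]}}

```text
time_s: 12.42
tcp_pos: [0.5681, -0.3347, 0.1195]
eef_rot: [-160.0, -0.0, 4.8]
contact_force: [0.5, -0.2, 0.5]
gripper_width: 0.0118
gripper_force: 5.0
```

```bash
python3 - <<'E'
from h import *
s=r.get_state();print(s['tcp_pos'],s['contact_force'],s['moment'])
E
```

```text
[ 0.56811523 -0.33472794  0.1195356 ] [ 0.53373287 -0.17201427  0.45779292] [-0.87360609 -0.29305029  0.00232271]
```

Call:
{"name": "play_rows", "arguments": {"rows": [{"slide":[0,0.0225,0.003],"delta_rot":[0,0,0],"fingers":-1},{"slide":[0,0,0],"delta_rot":[0,0,0],"fingers":-1},{"slide":[0,0,0],"delta_rot":[0,0,0],"fingers":-1}]}}

```text
time_s: 12.8
tcp_pos: [0.5681, -0.3367, 0.1185]
eef_rot: [-159.9, 0.0, 4.8]
contact_force: [-1.5, 5.4, 5.0]
gripper_width: 0.0116
gripper_force: 5.0
```

Call:
{"name": "play_rows", "arguments": {"rows": [{"slide":[0,0.0225,0.0035],"delta_rot":[0,0,0],"fingers":-1},{"slide":[0,0,0],"delta_rot":[0,0,0],"fingers":-1},{"slide":[0,0,0],"delta_rot":[0,0,0],"fingers":-1}]}}

```text
time_s: 13.18
tcp_pos: [0.5685, -0.3399, 0.1173]
eef_rot: [-159.9, -0.0, 4.8]
contact_force: [-1.3, 4.7, 7.5]
gripper_width: 0.0119
gripper_force: 5.0
```

```bash
python3 - <<'E'
from h import *
f=[]
for i in range(4):
    c=cap('side','side8');s=r.get_state();f.append(s['contact_force'])
print(s['tcp_pos'],np.mean(f,0))
print(blobs(c['image'],(8,120,50),(25,255,255),(265,140,300,200),3)[:2])
E
```

```text
[ 0.56853755 -0.33990147  0.11728072] [-1.1129625   4.88538853  6.74885099]
[(48, [280.5, 154.5], [277, 152, 8, 6])]
```

Call:
{"name": "play_rows", "arguments": {"rows": [{"slide":[0,0,0],"delta_rot":[0,0,0],"fingers":-0.6},{"slide":[0,0,0],"delta_rot":[0,0,0],"fingers":-0.3},{"slide":[0,0,0],"delta_rot":[0,0,0],"fingers":-0.3},{"slide":[0,0,-0.1],"delta_rot":[0,0,0],"fingers":-0.3},{"slide":[0,0,-0.2],"delta_rot":[0,0,0],"fingers":-0.3},{"slide":[0,0,-0.25],"delta_rot":[0,0,0],"fingers":-0.3},{"slide":[0,0,-0.25],"delta_rot":[0,0,0],"fingers":-0.3},{"slide":[0,0,0],"delta_rot":[0,0,0],"fingers":-0.3}]}}

```text
time_s: 14.38
tcp_pos: [0.5729, -0.3845, 0.2334]
eef_rot: [-160.3, -0.3, 4.7]
contact_force: [0.4, 0.7, -0.9]
gripper_width: 0.0303
gripper_force: 0.0
```

```bash
python3 - <<'E'
from h import *
c=cap('side','side9');s=r.get_state();print(s['tcp_pos'],s['contact_force'],s['gripper_width'])
print(blobs(c['image'],(8,120,50),(25,255,255),(265,140,300,200),3)[:2])
t=cap('top','t9');print(blobs(t['image'],(8,150,60),(25,255,255),(345,190,410,225),3)[:2])
go((.5376,.0462,.09),(180,0,9.15))
E
```

```text
[ 0.57239208 -0.38318261  0.23128129] [-0.54864724  0.73580946 -0.3827402 ] 0.03084798448205795
[(50, [280.4, 156.6], [277, 154, 8, 7])]
[(57, [393.2, 205.2], [390, 201, 7, 9])]
slide total units [ 0.006 -2.376  1.854]
rot total units [-4.352 -0.182 -0.954]
```

Call:
{"name": "play_rows", "arguments": {"rows": [{"slide":[0,0,0],"delta_rot":[-0.87,-0.036,-0.19],"fingers":0},{"slide":[0,0,0],"delta_rot":[-0.87,-0.036,-0.19],"fingers":0},{"slide":[0,0,0],"delta_rot":[-0.87,-0.036,-0.19],"fingers":0},{"slide":[0,0,0],"delta_rot":[-0.87,-0.036,-0.19],"fingers":0},{"slide":[0,0,0],"delta_rot":[-0.87,-0.036,-0.19],"fingers":0},{"slide":[0,0,0],"delta_rot":[0,0,0],"fingers":0}]}}

```text
time_s: 15.22
tcp_pos: [0.5714, -0.38, 0.2287]
eef_rot: [-179.9, 0.1, 9.3]
contact_force: [-0.4, -0.7, 0.1]
gripper_width: 0.0439
gripper_force: 0.0
```

```bash
python3 - <<'E'
from h import *
go((.5376,.0462,.1),(180,0,9.15))
E
```

```text
slide total units [ 0.239 -2.84   0.861]
rot total units [-0.017  0.026  0.034]
```

Call:
{"name": "play_rows", "arguments": {"rows": [{"slide":[0.03,-0.355,0],"delta_rot":[0,0,0],"fingers":0},{"slide":[0.03,-0.355,0],"delta_rot":[0,0,0],"fingers":0},{"slide":[0.03,-0.355,0],"delta_rot":[0,0,0],"fingers":0},{"slide":[0.03,-0.355,0],"delta_rot":[0,0,0],"fingers":0},{"slide":[0.03,-0.355,0],"delta_rot":[0,0,0],"fingers":0},{"slide":[0.03,-0.355,0],"delta_rot":[0,0,0],"fingers":0},{"slide":[0.03,-0.355,0],"delta_rot":[0,0,0],"fingers":0},{"slide":[0.03,-0.355,0],"delta_rot":[0,0,0],"fingers":0}]}}

```text
time_s: 16.23
tcp_pos: [0.5391, 0.0461, 0.2291]
eef_rot: [-179.9, 0.1, 9.1]
contact_force: [1.5, -0.1, 0.4]
gripper_width: 0.0433
gripper_force: 0.0
```

Call:
{"name": "play_rows", "arguments": {"rows": [{"slide":[0,0,0.29],"delta_rot":[0,0,0],"fingers":0},{"slide":[0,0,0.29],"delta_rot":[0,0,0],"fingers":0},{"slide":[0,0,0.28],"delta_rot":[0,0,0],"fingers":0},{"slide":[0,0,0.2],"delta_rot":[0,0,0],"fingers":0},{"slide":[0,0,0],"delta_rot":[0,0,0],"fingers":0}]}}

```text
time_s: 16.85
tcp_pos: [0.5375, 0.0437, 0.068]
eef_rot: [-180.0, 0.4, 9.1]
contact_force: [-0.2, -0.0, 0.9]
gripper_width: 0.0439
gripper_force: 0.0
```

```bash
python3 - <<'E'
from h import *
go((.5376,.0462,-.027),(180,0,9.15))
c=cap('side','side10');s=r.get_state();p=s['tcp_pos'];print(p)
print('pred tip',proj(c,p+[0,0,.04]),'front finger',proj(c,p+[0,.032,.04]),'grip top',proj(c,(.5376,.0462,.04)))
b=blobs(c['image'],(5,120,60),(18,255,255),(265,210,310,250),5);print(b[:2])
a=cv2.imread('pics/side0.png').astype(int);d=np.abs(c['image'].astype(int)-a).sum(2)
for v in range(180,232,3): print(v,d[v,270:310:2].tolist())
E
```

```text
slide total units [ 0.008 -0.016  0.633]
rot total units [-0.003  0.088 -0.01 ]
[0.53901346 0.04421981 0.06985462]
pred tip (np.float64(284.2277214304654), np.float64(202.55773714336308)) front finger (np.float64(283.7424318891981), np.float64(209.49123096360105)) grip top (np.float64(284.982142414041), np.float64(225.59359855565623))
[(228, [284.4, 231.4], [275, 225, 19, 14])]
180 [92, 79, 101, 83, 49, 66, 87, 93, 109, 120, 107, 93, 126, 159, 151, 116, 17, 289, 42, 45]
183 [87, 89, 67, 90, 81, 47, 67, 91, 68, 137, 101, 140, 107, 136, 128, 133, 40, 284, 102, 30]
186 [88, 72, 82, 91, 111, 18, 73, 66, 90, 109, 126, 135, 157, 124, 113, 127, 9, 277, 108, 39]
189 [83, 93, 98, 84, 101, 83, 138, 112, 129, 96, 140, 94, 75, 72, 60, 19, 133, 23, 58, 34]
192 [42, 23, 23, 10, 8, 11, 11, 8, 12, 13, 9, 20, 19, 19, 2, 9, 113, 143, 6, 46]
195 [40, 116, 110, 197, 163, 113, 122, 111, 115, 119, 111, 134, 138, 106, 141, 189, 179, 133, 8, 41]
198 [45, 68, 33, 24, 40, 15, 92, 68, 58, 73, 64, 60, 138, 138, 128, 120, 129, 127, 30, 31]
201 [5, 45, 17, 48, 24, 18, 73, 57, 46, 79, 67, 20, 20, 25, 24, 33, 29, 3
[... 158 characters left out ...]
, 26, 22, 33, 26]
210 [24, 39, 26, 21, 26, 14, 54, 55, 76, 69, 56, 11, 29, 28, 27, 22, 48, 32, 23, 21]
213 [47, 42, 39, 58, 46, 39, 43, 49, 64, 41, 24, 41, 77, 28, 41, 33, 23, 31, 31, 38]
216 [59, 67, 19, 25, 47, 42, 47, 29, 28, 50, 47, 26, 44, 50, 124, 161, 32, 53, 39, 56]
219 [23, 9, 53, 68, 65, 44, 71, 50, 28, 18, 31, 68, 60, 37, 105, 75, 65, 24, 16, 19]
222 [17, 65, 69, 39, 76, 77, 167, 50, 54, 69, 72, 45, 58, 37, 107, 164, 24, 52, 44, 12]
225 [19, 36, 39, 71, 36, 64, 81, 74, 75, 93, 81, 84, 49, 44, 56, 62, 58, 64, 54, 53]
228 [31, 51, 20, 69, 38, 18, 16, 7, 35, 11, 20, 10, 27, 67, 74, 65, 63, 60, 83, 63]
231 [18, 125, 42, 15, 15, 11, 7, 20, 21, 7, 19, 26, 29, 76, 74, 56, 69, 70, 71, 63]
```

Call:
{"name": "play_rows", "arguments": {"rows": [{"slide":[0,-0.016,0.2],"delta_rot":[0,0.08,0],"fingers":0},{"slide":[0,0,0.2],"delta_rot":[0,0,0],"fingers":0},{"slide":[0,0,0.12],"delta_rot":[0,0,0],"fingers":0},{"slide":[0,0,0.09],"delta_rot":[0,0,0],"fingers":0},{"slide":[0,0,0],"delta_rot":[0,0,0],"fingers":0},{"slide":[0,0,0],"delta_rot":[0,0,0],"fingers":0}]}}

```text
time_s: 17.65
tcp_pos: [0.5401, 0.0476, -0.0201]
eef_rot: [-179.9, -0.4, 9.2]
contact_force: [-0.6, 0.0, 0.4]
gripper_width: 0.0442
gripper_force: 0.0
```

Call:
{"name": "play_rows", "arguments": {"rows": [{"slide":[0,0,0],"delta_rot":[0,0,0],"fingers":-0.5},{"slide":[0,0,0],"delta_rot":[0,0,0],"fingers":-1},{"slide":[0,0,0],"delta_rot":[0,0,0],"fingers":-1},{"slide":[0,0,0],"delta_rot":[0,0,0],"fingers":-1},{"slide":[0,0,0],"delta_rot":[0,0,0],"fingers":-1},{"slide":[0,0,0],"delta_rot":[0,0,0],"fingers":-1}], "squeeze": 20}}

```text
time_s: 18.4
tcp_pos: [0.5393, 0.0472, -0.0209]
eef_rot: [-179.9, -0.3, 9.2]
contact_force: [-1.0, -1.9, 3.0]
gripper_width: 0.0116
gripper_force: 20.0
```

```bash
cat >> h.py <<'E'
def tray(c):
    im=c['image'];D={}
    for n,y in(('red',-.1),('blue',-.05),('green',0),('yellow',.05),('purple',.1)):
        for a,ce,bb in blobs(im,*HS[n],(250,150,400,280)):
            if 200<a<330: D[y]=ray(c,*ce,.004)[:2]
    return D
def trayfit(D):
    y=np.array(list(D));P=np.array([D[k] for k in y]);A=np.c_[np.ones(len(y)),y];k=np.linalg.lstsq(A,P,rcond=None)[0]
    e=k[1]/np.linalg.norm(k[1]);ex=np.array([e[1],-e[0]]);return k[0]+.008*ex,np.degrees(np.arctan2(e[1],e[0])),ex,len(y)
E
python3 - <<'E'
from h import *
s=r.get_state();print(s['tcp_pos'],s['contact_force'],s['gripper_width'],s['gripper_force'],s['eef_rot'])
t=cap('top','t10');print(trayfit(tray(t)), tray(t).keys())
E
```

```text
[ 0.53930602  0.04718523 -0.02094918] [-0.99578871 -1.85615097  2.98444378] 0.011591233070035135 20.00142216682434 [-179.94708631   -0.31160081    9.17889575]
(array([0.53686451, 0.00544935]), np.float64(8.083980289678049), array([ 0.14062442, -0.99006301]), 2) dict_keys([-0.1, -0.05])
```

Call:
{"name": "play_rows", "arguments": {"rows": [{"slide":[0,0,0],"delta_rot":[0,0,0.32],"fingers":-1},{"slide":[0,0,0],"delta_rot":[0,0,0.32],"fingers":-1},{"slide":[0,0,0],"delta_rot":[0,0,0.32],"fingers":-1},{"slide":[0,0.065,0],"delta_rot":[0,0,0],"fingers":-1},{"slide":[0,0.065,0],"delta_rot":[0,0,0],"fingers":-1},{"slide":[0,0.065,0],"delta_rot":[0,0,0],"fingers":-1},{"slide":[0,0.065,0],"delta_rot":[0,0,0],"fingers":-1},{"slide":[0,0,0],"delta_rot":[0,0,0],"fingers":-1}]}}

```text
time_s: 19.45
tcp_pos: [0.5426, 0.0071, -0.0209]
eef_rot: [-179.9, -0.3, 4.7]
contact_force: [2.6, -4.4, 4.1]
gripper_width: 0.0116
gripper_force: 20.0
```

```bash
python3 - <<'E'
from h import *
go((.5447,-.0506,-.021),(180,0,4.8))
t=cap('top','t11');print(trayfit(tray(t)))
E
```

```text
slide total units [-0.018  0.385 -0.   ]
rot total units [-0.011 -0.067 -0.017]
(array([ 0.44048664, -0.0240479 ]), np.float64(175.83599949146247), array([0.07261156, 0.9973603 ]), 1)
```

Call:
{"name": "play_rows", "arguments": {"rows": [{"slide":[-0.003,0.064,0],"delta_rot":[0,0,0],"fingers":-1},{"slide":[-0.003,0.064,0],"delta_rot":[0,0,0],"fingers":-1},{"slide":[-0.003,0.064,0],"delta_rot":[0,0,0],"fingers":-1},{"slide":[-0.003,0.064,0],"delta_rot":[0,0,0],"fingers":-1},{"slide":[-0.003,0.064,0],"delta_rot":[0,0,0],"fingers":-1},{"slide":[-0.003,0.064,0],"delta_rot":[0,0,0],"fingers":-1},{"slide":[0,0,0],"delta_rot":[0,0,0],"fingers":-1}]}}

```text
time_s: 20.38
tcp_pos: [0.545, -0.0496, -0.021]
eef_rot: [-179.9, -0.3, 4.8]
contact_force: [1.3, -1.8, 4.6]
gripper_width: 0.0117
gripper_force: 20.0
```

```bash
python3 - <<'E'
from h import *
go((.5447,-.0506,-.021),(180,0,4.8));print(r.get_state()['contact_force'])
t=cap('top','t12');print(tray(t),trayfit(tray(t)))
for n in HS: print(n,blobs(t['image'],*HS[n],(250,150,400,280))[:1])
s=cap('side','side12')
for n in HS: print(n,blobs(s['image'],*HS[n],(200,195,350,235),5)[:2])
E
```

```text
slide total units [-0.002  0.006  0.   ]
rot total units [-0.017 -0.075 -0.008]
[ 1.28433095 -1.78956706  4.59403389]
{-0.1: array([ 0.44654835, -0.08958397])} (array([ 0.44370064, -0.08085328]), np.float64(168.656230626389), array([0.1966952 , 0.98046469]), 1)
red [(253, [322.2, 254.2], [314, 246, 18, 18])]
blue [(159, [320.5, 237.4], [312, 233, 18, 11])]
green []
yellow []
purple []
red [(96, [317.6, 209.4], [310, 206, 16, 8])]
blue [(13, [306.5, 209.2], [305, 207, 4, 5])]
green []
yellow [(91, [264.6, 211.2], [258, 207, 13, 9])]
purple [(106, [248.4, 211.5], [241, 208, 16, 8])]
```

Call:
{"name": "play_rows", "arguments": {"rows": [{"slide":[0,0,0],"delta_rot":[0,0,0],"fingers":-0.5},{"slide":[0,0,0],"delta_rot":[0,0,0],"fingers":-0.1},{"slide":[0,0,0],"delta_rot":[0,0,0],"fingers":-0.1},{"slide":[0,0,-0.2],"delta_rot":[0,0,0],"fingers":-0.1},{"slide":[0,0,-0.4],"delta_rot":[0,0,0],"fingers":-0.3},{"slide":[0,0,-0.4],"delta_rot":[0,0,0],"fingers":-0.3},{"slide":[0,0,-0.4],"delta_rot":[0,0,0],"fingers":-0.3},{"slide":[0,0,-0.4],"delta_rot":[0,0,0],"fingers":-0.3}], "squeeze": 5}}

```text
time_s: 21.48
tcp_pos: [0.5426, -0.0497, 0.2507]
eef_rot: [-179.9, -0.3, 4.8]
contact_force: [1.9, 1.0, -0.5]
gripper_width: 0.0307
gripper_force: 0.0
```

Call:
{"name": "play_rows", "arguments": {"rows": [{"slide":[0,0,0],"delta_rot":[0.872,0,0],"fingers":-0.3},{"slide":[0,0,0],"delta_rot":[0.872,0,0],"fingers":-0.3},{"slide":[0,0,0],"delta_rot":[0.872,0,0],"fingers":-0.3},{"slide":[0,0,0],"delta_rot":[0.872,0,0],"fingers":-0.3},{"slide":[0,0,0],"delta_rot":[0.872,0,0],"fingers":-0.3},{"slide":[0,0,0],"delta_rot":[0,0,0],"fingers":-0.3}]}}

```text
time_s: 22.22
tcp_pos: [0.5431, -0.0507, 0.2479]
eef_rot: [-159.9, -0.2, 4.6]
contact_force: [0.2, 0.7, 0.5]
gripper_width: 0.0308
gripper_force: 0.0
```

```bash
python3 - <<'E'
from h import *
t=cap('top','t13');print(trayfit(tray(t)))
o,a,ex,n=trayfit(tray(t));v=np.array([.561,-.266])-o;print('rear in tray',v@ex,v@[-ex[1],ex[0]])
print(blobs(t['image'],(8,150,60),(25,255,255),(345,190,410,225),3)[:2])
print(r.get_state()['tcp_pos']);go((.5714,-.373,.234),(-160,0,4.8))
E
```

```text
h.py:36: RuntimeWarning: invalid value encountered in scalar divide
  e=k[1]/np.linalg.norm(k[1]);ex=np.array([e[1],-e[0]]);return k[0]+.008*ex,np.degrees(np.arctan2(e[1],e[0])),ex,len(y)
Traceback (most recent call last):
  File "h.py", line 36, in trayfit
    e=k[1]/np.linalg.norm(k[1]);ex=np.array([e[1],-e[0]]);return k[0]+.008*ex,np.degrees(np.arctan2(e[1],e[0])),ex,len(y)
                                             ~^^^
IndexError: invalid index to scalar variable.
```

Call:
{"name": "play_rows", "arguments": {"rows": [{"slide":[0,0,-0.33],"delta_rot":[0,0,0],"fingers":-0.3},{"slide":[0,0,-0.32],"delta_rot":[0,0,0],"fingers":-0.3},{"slide":[0,0.343,0],"delta_rot":[0,0,-0.02],"fingers":-0.3},{"slide":[0,0.343,0],"delta_rot":[0,0,0],"fingers":-0.3},{"slide":[0,0.343,0],"delta_rot":[0,0,0],"fingers":-0.3},{"slide":[0,0.343,0],"delta_rot":[0,0,0],"fingers":-0.3},{"slide":[0,0.343,0],"delta_rot":[0,0,0],"fingers":-0.3},{"slide":[0,0.343,0],"delta_rot":[0,0,0],"fingers":-0.3}]}}

```text
time_s: 23.28
tcp_pos: [0.5711, -0.3726, 0.234]
eef_rot: [-160.0, -0.3, 4.9]
contact_force: [0.4, -0.0, -0.3]
gripper_width: 0.0308
gripper_force: 0.0
```

```bash
python3 - <<'E'
from h import *
t=cap('top','t14')
for n in HS: print(n,blobs(t['image'],*HS[n],(250,150,400,280))[:1])
o,a,ex,n=trayfit(tray(t));v=np.array([.561,-.266])-o;print(o,a,n,'rear in tray',v@ex,v@[-ex[1],ex[0]])
print(blobs(t['image'],(8,150,60),(25,255,255),(345,190,410,225),3)[:2])
print(r.get_state()['tcp_pos']);go((.568,-.332,.121),(-160,0,4.8))
E
```

```text
red [(257, [322.1, 254.2], [314, 246, 18, 18])]
blue [(282, [320.3, 233.9], [311, 225, 19, 19])]
green [(250, [318.8, 213.8], [311, 205, 17, 18])]
yellow [(280, [317.1, 193.7], [308, 185, 19, 19])]
purple [(288, [315.2, 174.2], [306, 165, 19, 19])]
[ 0.54663526 -0.08877357] 4.932114294163675 5 rear in tray 0.17780522119391357 -0.0009255600403522319
[(57, [393.2, 205.2], [390, 201, 7, 9])]
[ 0.56940673 -0.37730274  0.22905713]
slide total units [ 0.016 -0.036  0.78 ]
rot total units [-0.021 -0.003 -0.017]
```

Call:
{"name": "play_rows", "arguments": {"rows": [{"slide":[0.016,-0.036,0.2],"delta_rot":[0,0,0],"fingers":-0.3},{"slide":[0,0,0.2],"delta_rot":[0,0,0],"fingers":-0.3},{"slide":[0,0,0.2],"delta_rot":[0,0,0],"fingers":-0.3},{"slide":[0,0,0.12],"delta_rot":[0,0,0],"fingers":-0.3},{"slide":[0,0,0.05],"delta_rot":[0,0,0],"fingers":-0.3},{"slide":[0,0,0],"delta_rot":[0,0,0],"fingers":-0.3},{"slide":[0,0,0],"delta_rot":[0,0,0],"fingers":-0.3}]}}

```text
time_s: 24.2
tcp_pos: [0.5703, -0.3277, 0.1286]
eef_rot: [-160.0, -0.4, 4.9]
contact_force: [0.1, -1.8, 0.1]
gripper_width: 0.0306
gripper_force: 0.2
```

```bash
python3 - <<'E'
from h import *
s=r.get_state();print(s['tcp_pos'],s['contact_force'],s['gripper_width']);go((.568,-.332,.121))
E
```

```text
[ 0.57027944 -0.32768128  0.12864268] [ 0.11064962 -1.77663518  0.13651259] 0.030559551846101266
slide total units [-0.018  0.043  0.038]
```

Call:
{"name": "play_rows", "arguments": {"rows": [{"slide":[0,0,0],"delta_rot":[0,0,0],"fingers":-0.6},{"slide":[0,0,0],"delta_rot":[0,0,0],"fingers":-0.8},{"slide":[0,0,0],"delta_rot":[0,0,0],"fingers":-1},{"slide":[0,0,0],"delta_rot":[0,0,0],"fingers":-1},{"slide":[0,0,0],"delta_rot":[0,0,0],"fingers":-1}], "squeeze": 6}}

```text
time_s: 24.82
tcp_pos: [0.57, -0.3275, 0.1281]
eef_rot: [-160.0, -0.4, 4.9]
contact_force: [0.7, -2.0, 2.9]
gripper_width: 0.0121
gripper_force: 6.0
```

```bash
python3 - <<'E'
from h import *
c=cap('side','side14');s=r.get_state();print(s['tcp_pos'],s['contact_force'],s['gripper_width'],s['gripper_force'])
print(blobs(c['image'],(8,120,50),(25,255,255),(265,140,300,200),3)[:2])
E
```

```text
[ 0.56997586 -0.32748776  0.12806023] [ 0.11372944 -1.68552014  2.95394015] 0.011915584892232956 5.998328626155853
[(55, [280.4, 157.9], [277, 155, 8, 7])]
```

```bash
python3 - <<'E'
import numpy as np
def bar(t):
    t=np.radians(t)
    if t>np.radians(13.2): a=t-np.arctan2(40,190);L=np.hypot(40,190);return L*np.sin(a),L*np.cos(a)
    a=t-np.arctan2(22.5,190);L=np.hypot(22.5,190);return -17+L*np.sin(a),4+L*np.cos(a)
th=np.r_[36.4:0:-2.2, 0];P=np.array([bar(t) for t in th])/150
d=np.diff(P,axis=0);c,n=np.cos(np.radians(20)),np.sin(np.radians(20))
for t,(ds,dz) in zip(th[1:],d): print(round(t,1),round(ds*c-dz*n,4),round(-ds*n-dz*c,4))
E
```

```text
34.2 -0.0496 -0.003
32.0 -0.0497 -0.0011
29.8 -0.0497 0.0009
27.6 -0.0496 0.0028
25.4 -0.0495 0.0047
23.2 -0.0493 0.0066
21.0 -0.049 0.0084
18.8 -0.0486 0.0103
16.6 -0.0482 0.0122
14.4 -0.0477 0.014
12.2 -0.0471 0.0137
10.0 -0.0472 0.0132
7.8 -0.0466 0.015
5.6 -0.046 0.0168
3.4 -0.0453 0.0185
1.2 -0.0446 0.0203
0.0 -0.024 0.0118
```

Call:
{"name": "play_rows", "arguments": {"rows": [{"slide":[0,-0.05,-0.003],"delta_rot":[0,0,0],"fingers":-1},{"slide":[0,-0.05,-0.001],"delta_rot":[0,0,0],"fingers":-1},{"slide":[0,-0.05,0.001],"delta_rot":[0,0,0],"fingers":-1},{"slide":[0,-0.05,0.003],"delta_rot":[0,0,0],"fingers":-1},{"slide":[0,-0.049,0.005],"delta_rot":[0,0,0],"fingers":-1},{"slide":[0,-0.049,0.007],"delta_rot":[0,0,0],"fingers":-1},{"slide":[0,0,0],"delta_rot":[0,0,0],"fingers":-1}]}}

```text
time_s: 25.75
tcp_pos: [0.566, -0.2839, 0.1414]
eef_rot: [-159.9, -0.3, 4.9]
contact_force: [-0.6, 0.2, 0.1]
gripper_width: 0.0119
gripper_force: 6.0
```

Call:
{"name": "play_rows", "arguments": {"rows": [{"slide":[0,-0.049,0.008],"delta_rot":[0,0,0],"fingers":-1},{"slide":[0,-0.049,0.01],"delta_rot":[0,0,0],"fingers":-1},{"slide":[0,-0.048,0.012],"delta_rot":[0,0,0],"fingers":-1},{"slide":[0,-0.048,0.014],"delta_rot":[0,0,0],"fingers":-1},{"slide":[0,0,0],"delta_rot":[0,0,0],"fingers":-1}]}}

```text
time_s: 26.38
tcp_pos: [0.5636, -0.2545, 0.1452]
eef_rot: [-159.9, -0.3, 4.9]
contact_force: [-0.2, -0.1, -0.5]
gripper_width: 0.0122
gripper_force: 6.0
```

```bash
python3 - <<'E'
from h import *
c=cap('side','side15');s=r.get_state();print(s['tcp_pos'],s['contact_force'],s['gripper_width'],s['gripper_force'])
print(blobs(c['image'],(8,120,50),(25,255,255),(265,140,300,200),3)[:2])
t=cap('top');print(blobs(t['image'],(8,150,60),(25,255,255),(345,190,410,225),3)[:2])
E
```

```text
[ 0.56361498 -0.25487151  0.14518453] [-0.71921279 -0.34915727 -0.29788382] 0.011665337666996423 6.001520678400993
[(44, [281.2, 168.5], [278, 165, 8, 7])]
[(34, [373.7, 207.4], [372, 203, 5, 9])]
```

Call:
{"name": "play_rows", "arguments": {"rows": [{"slide":[0,-0.047,0.014],"delta_rot":[0,0,0],"fingers":-1},{"slide":[0,-0.047,0.013],"delta_rot":[0,0,0],"fingers":-1},{"slide":[0,-0.047,0.015],"delta_rot":[0,0,0],"fingers":-1},{"slide":[0,-0.046,0.017],"delta_rot":[0,0,0],"fingers":-1},{"slide":[0,0,0],"delta_rot":[0,0,0],"fingers":-1},{"slide":[0,-0.045,0.0185],"delta_rot":[0,0,0],"fingers":-1},{"slide":[0,-0.035,0.016],"delta_rot":[0,0,0],"fingers":-1},{"slide":[0,0,0],"delta_rot":[0,0,0],"fingers":-1}]}}

```text
time_s: 27.48
tcp_pos: [0.56, -0.2124, 0.1457]
eef_rot: [-159.9, -0.3, 4.9]
contact_force: [-1.9, -0.4, -0.7]
gripper_width: 0.0116
gripper_force: 6.0
```

```bash
python3 - <<'E'
from h import *
c=cap('side','side16');s=r.get_state();print(s['tcp_pos'],s['contact_force'],s['gripper_width'],s['gripper_force'])
print(blobs(c['image'],(8,120,50),(25,255,255),(265,140,300,200),3)[:2])
t=cap('top','t16');print(blobs(t['image'],(8,150,60),(25,255,255),(345,190,410,225),3)[:2]);print(trayfit(tray(t)))
E
```

```text
[ 0.55998776 -0.21268556  0.14573066] [-1.40008538  1.39171633 -0.09993381] 0.011559505378198961 5.999627038836479
[(46, [281.3, 174.4], [278, 172, 8, 6])]
[(24, [366.0, 207.9], [365, 204, 3, 9])]
(array([ 0.54649864, -0.08882173]), np.float64(5.014607124948615), array([ 0.08740971, -0.99617245]), 5)
```

Call:
{"name": "play_rows", "arguments": {"rows": [{"slide":[0,-0.016,0.008],"delta_rot":[0,0,0],"fingers":-1},{"slide":[0,-0.016,0.008],"delta_rot":[0,0,0],"fingers":-1},{"slide":[0,0,0],"delta_rot":[0,0,0],"fingers":-1},{"slide":[0,0,0],"delta_rot":[0,0,0],"fingers":-1}]}}

```text
time_s: 28.08
tcp_pos: [0.5596, -0.2077, 0.1452]
eef_rot: [-159.9, -0.3, 4.9]
contact_force: [-2.5, 0.0, 0.9]
gripper_width: 0.0117
gripper_force: 6.0
```

```bash
python3 - <<'E'
from h import *
c=cap('side','side17');s=r.get_state();print(s['tcp_pos'],s['contact_force'],s['gripper_width'],s['gripper_force'])
print(blobs(c['image'],(8,120,50),(25,255,255),(265,140,300,200),3)[:2])
t=cap('top','t17');print(blobs(t['image'],(8,150,60),(25,255,255),(345,190,410,225),3)[:2])
E
```

```text
[ 0.55960276 -0.20766222  0.14516585] [-2.01407525  0.792397   -0.25220331] 0.011456763999254127 6.000075414776802
[(48, [281.4, 175.3], [278, 172, 8, 7])]
[(21, [365.2, 207.9], [364, 204, 3, 9])]
```

Call:
{"name": "play_rows", "arguments": {"rows": [{"slide":[0,-0.003,0.001],"delta_rot":[0,0,0],"fingers":-0.7},{"slide":[0,0,0],"delta_rot":[0,0,0],"fingers":-0.4},{"slide":[0,0,0],"delta_rot":[0,0,0],"fingers":-0.2},{"slide":[0,0,0],"delta_rot":[0,0,0],"fingers":-0.2},{"slide":[0,0,-0.2],"delta_rot":[0,0,0],"fingers":-0.2},{"slide":[0,0,-0.3],"delta_rot":[0,0,0],"fingers":-0.2},{"slide":[0,0,-0.35],"delta_rot":[0,0,0],"fingers":-0.2},{"slide":[0,0,-0.35],"delta_rot":[0,0,0],"fingers":-0.2}]}}

```text
time_s: 29.18
tcp_pos: [0.5636, -0.2693, 0.316]
eef_rot: [-159.9, -0.3, 4.9]
contact_force: [1.3, -0.7, -0.1]
gripper_width: 0.0349
gripper_force: 0.0
```

Call:
{"name": "play_rows", "arguments": {"rows": [{"slide":[0,0,0],"delta_rot":[-0.872,0,0],"fingers":-0.2},{"slide":[0,0,0],"delta_rot":[-0.872,0,0],"fingers":-0.2},{"slide":[0,0,0],"delta_rot":[-0.872,0,0],"fingers":-0.2},{"slide":[0,0,0],"delta_rot":[-0.872,0,0],"fingers":-0.2},{"slide":[0,0,0],"delta_rot":[-0.872,0,0],"fingers":-0.2},{"slide":[0,0,0],"delta_rot":[0,0,0],"fingers":-0.2}]}}

```text
time_s: 29.92
tcp_pos: [0.5636, -0.2677, 0.3147]
eef_rot: [-179.9, -0.4, 5.0]
contact_force: [0.2, -0.2, 0.3]
gripper_width: 0.0348
gripper_force: 0.0
```

```bash
python3 - <<'E'
from h import *
c=cap('side','side18');s=r.get_state();print(s['tcp_pos'],s['eef_rot'],s['joints'].round())
print(blobs(c['image'],(8,120,50),(25,255,255),(265,140,300,200),3)[:2])
t=cap('top','t18');print(blobs(t['image'],(8,150,60),(25,255,255),(345,190,410,225),3)[:2]);print(trayfit(tray(t)))
im=t['image']
for n,(lo,hi) in HS.items():
    for a,ce,bb in blobs(im,lo,hi,(100,130,250,290),8)[:2]: print('cap',n,a,ce,bb,ray(t,*ce,.085).round(4))
B=cv2.resize(im[140:280,105:225],None,fx=3,fy=3,interpolation=cv2.INTER_CUBIC);D=cv2.resize(im[150:290,290:445],None,fx=3,fy=3,interpolation=cv2.INTER_CUBIC)
cv2.imwrite('pics/b2.png',cv2.convertScaleAbs(np.hstack([B[:,:330],D]),alpha=1.3))
E
```

```text
[ 0.56370908 -0.26798676  0.3145758 ] [-179.88085017   -0.35653778    4.94746762] [ -8.  13.   6.  -0. -83. 103.]
[(48, [281.5, 175.5], [278, 173, 8, 6])]
[]
(array([ 0.54637739, -0.08896008]), np.float64(5.204474767091831), array([ 0.09071036, -0.99587732]), 4)
cap red 112 [129.0, 262.8] [122, 258, 15, 10] [0.4255 0.3539 0.085 ]
cap green 73 [179.7, 204.2] [175, 200, 10, 9] [0.5588 0.2441 0.085 ]
cap yellow 97 [199.9, 166.0] [195, 161, 11, 11] [0.6472 0.2004 0.085 ]
cap purple 107 [130.0, 198.7] [124, 194, 14, 10] [0.5702 0.3573 0.085 ]
```

View pics/b2.png

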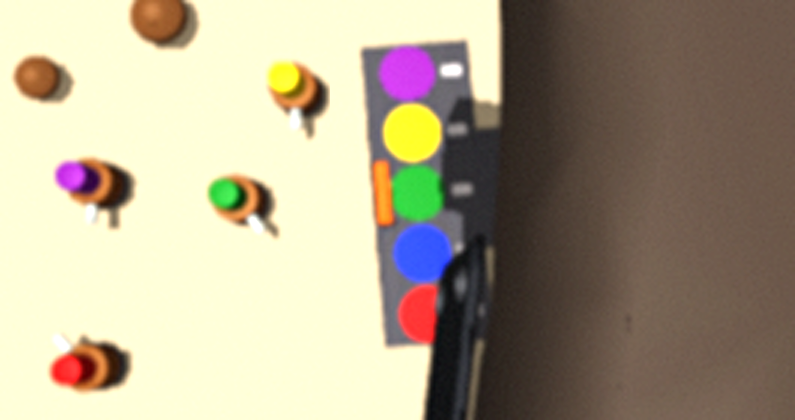

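The case stands on the tongue again (latch at row 175.5, matching upright plus 4 mm). The crop shows all four bottles unmoved and the discs clear. Next is the purple bottle.

```bash
cat >> h.py <<'E'
def plan(p,yaw):
    s=r.get_state();R0=Ro.from_euler('xyz',s['eef_rot'],degrees=True);R1=Ro.from_euler('xyz',(180,0,yaw),degrees=True)
    v=(R0.inv()*R1).as_rotvec()/.08;n=max(1,int(np.ceil(abs(v).max()/.97)))
    d=R1.inv().apply(np.array(p)-s['tcp_pos'])/.15;m=max(1,int(np.ceil(np.hypot(*d[:2])/.37)))
    print('rot',n,'x',(v/n).round(3),'| xy',m,'x',(d[:2]/m).round(3),'| z',d[2].round(3),'| tcp',s['tcp_pos'].round(4),s['gripper_width'].round(4),s['contact_force'].round(1))
def caps(c,zb=0):
    o={}
    for n,(lo,hi) in HS.items():
        L=[b for b in blobs(c['image'],lo,hi,(90,130,250,300),8)]
        if L: x,y,w,h=L[0][2];o[n]=(ray(c,*L[0][1],.085).round(4)[:2].tolist(),L[0][0])
    return o
E
python3 - <<'E'
from h import *
plan((.5705,.3595,.014),-28.8)
E
```

```text
Traceback (most recent call last):
  File "h.py", line 41, in plan
    print('rot',n,'x',(v/n).round(3),'| xy',m,'x',(d[:2]/m).round(3),'| z',d[2].round(3),'| tcp',s['tcp_pos'].round(4),s['gripper_width'].round(4),s['contact_force'].round(1))
                                                                                                                       ^^^^^^^^^^^^^^^^^^^^^^^^
AttributeError: 'float' object has no attribute 'round'
```

```bash
sed -i "s/s\['gripper_width'\].round(4)/round(s['gripper_width'],4)/" h.py
python3 - <<'E'
from h import *
plan((.5705,.3595,.014),-28.8)
E
```

```text
rot 8 x [-0.007 -0.008  0.919] | xy 12 x [-0.165 -0.307] | z 2.003 | tcp [ 0.5638 -0.2684  0.3145] 0.0351 [ 0.1 -0.  -0.5]
```

Call:
{"name": "play_rows", "arguments": {"rows": [{"slide":[0,0,0],"delta_rot":[-0.007,-0.008,0.919],"fingers":0.1},{"slide":[0,0,0],"delta_rot":[-0.007,-0.008,0.919],"fingers":0.1},{"slide":[0,0,0],"delta_rot":[-0.007,-0.008,0.919],"fingers":0.1},{"slide":[0,0,0],"delta_rot":[-0.007,-0.008,0.919],"fingers":0.1},{"slide":[0,0,0],"delta_rot":[-0.007,-0.008,0.919],"fingers":0.1},{"slide":[0,0,0],"delta_rot":[-0.007,-0.008,0.919],"fingers":0.1},{"slide":[0,0,0],"delta_rot":[-0.007,-0.008,0.919],"fingers":0.1},{"slide":[0,0,0],"delta_rot":[-0.007,-0.008,0.919],"fingers":0.1}]}}

```text
time_s: 31.02
tcp_pos: [0.5638, -0.2695, 0.314]
eef_rot: [180.0, 0.0, -29.0]
contact_force: [0.2, -0.3, -0.6]
gripper_width: 0.0481
gripper_force: 0.0
```

Call:
{"name": "play_rows", "arguments": {"rows": [{"slide":[-0.165,-0.307,0],"delta_rot":[0,0,0],"fingers":0.1},{"slide":[-0.165,-0.307,0],"delta_rot":[0,0,0],"fingers":0.1},{"slide":[-0.165,-0.307,0],"delta_rot":[0,0,0],"fingers":0.1},{"slide":[-0.165,-0.307,0],"delta_rot":[0,0,0],"fingers":0.1},{"slide":[-0.165,-0.307,0],"delta_rot":[0,0,0],"fingers":0.1},{"slide":[-0.165,-0.307,0],"delta_rot":[0,0,0],"fingers":0.1},{"slide":[-0.165,-0.307,0],"delta_rot":[0,0,0],"fingers":0.1},{"slide":[-0.165,-0.307,0],"delta_rot":[0,0,0],"fingers":0.1}]}}

```text
time_s: 32.02
tcp_pos: [0.5683, 0.1507, 0.3138]
eef_rot: [180.0, 0.0, -28.9]
contact_force: [0.0, -0.6, -0.2]
gripper_width: 0.0484
gripper_force: 0.0
```

Call:
{"name": "play_rows", "arguments": {"rows": [{"slide":[-0.165,-0.307,0],"delta_rot":[0,0,0],"fingers":0.1},{"slide":[-0.165,-0.307,0],"delta_rot":[0,0,0],"fingers":0.1},{"slide":[-0.165,-0.307,0],"delta_rot":[0,0,0],"fingers":0.1},{"slide":[-0.165,-0.307,0],"delta_rot":[0,0,0],"fingers":0.1},{"slide":[0,0,0.35],"delta_rot":[0,0,0],"fingers":0.1},{"slide":[0,0,0.35],"delta_rot":[0,0,0],"fingers":0.1},{"slide":[0,0,0.3],"delta_rot":[0,0,0],"fingers":0.1},{"slide":[0,0,0],"delta_rot":[0,0,0],"fingers":0.1}]}}

```text
time_s: 33.02
tcp_pos: [0.5688, 0.3563, 0.1593]
eef_rot: [179.5, 0.2, -28.9]
contact_force: [0.0, -1.0, 0.1]
gripper_width: 0.0483
gripper_force: 0.0
```

```bash
python3 - <<'E'
from h import *
t=cap('top','t20');c=cap('side','s20');print(trayfit(tray(t)),caps(t))
plan((.5705,.3595,.014),-28.8)
p=r.get_state()['tcp_pos'];print('tip px',proj(c,p+[0,0,.037]),blobs(c['image'],*HS['purple'],(230,280,300,340),8)[:1])
a=cv2.imread('pics/side0.png').astype(int);d=np.abs(c['image'].astype(int)-a).sum(2)
for v in range(222,300,5): print(v,d[v,240:292:3].tolist())
E
```

```text
(array([ 0.54654482, -0.08887175]), np.float64(4.986070828911471), array([ 0.08691356, -0.99621586]), 5) {'red': ([0.4247, 0.3601], 63), 'green': ([0.5614, 0.2378], 17), 'yellow': ([0.6486, 0.2016], 85)}
rot 1 x [ 0.007 -0.016 -0.016] | xy 1 x [-0.009 -0.004] | z 1.005 | tcp [0.5715 0.3583 0.1648] 0.0484 [0.3 0.7 0.4]
tip px (np.float64(259.47666138190027), np.float64(251.84959100313216)) [(215, [260.8, 307.7], [255, 297, 12, 22])]
222 [136, 84, 44, 10, 4, 35, 33, 242, 43, 11, 8, 8, 87, 268, 38, 277, 250, 251]
227 [41, 23, 56, 41, 22, 27, 35, 101, 198, 163, 84, 62, 115, 204, 204, 184, 207, 245]
232 [73, 86, 76, 75, 75, 4, 187, 180, 193, 194, 194, 95, 143, 267, 276, 252, 254, 265]
237 [20, 81, 97, 86, 37, 28, 36, 32, 46, 43, 72, 85, 134, 278, 280, 256, 273, 256]
242 [15, 12, 69, 13, 61, 133, 224, 58, 244, 208, 243, 104, 91, 53, 67, 72, 73, 80]
247 [147, 85, 82, 79, 104, 139, 78, 54, 68, 89, 68, 75, 63, 84, 91, 59, 77, 74]
252 [91, 91, 83, 83, 113, 186, 82, 60, 79, 85, 60, 84, 74, 80, 80, 58, 65, 79]
257 [55, 102, 82, 98, 110, 107, 63, 85, 69, 69, 67, 83, 80, 63, 80, 82, 86, 68]
262 [29, 14, 83, 85, 109, 89, 67, 74, 74, 30, 34, 51, 39, 69, 77, 73, 79, 77]
267 [30, 57, 68, 71, 60, 68, 69, 75, 71, 6, 41, 16, 40, 81, 77, 85, 77, 82]
272 [15, 64, 85, 78, 83, 78, 75, 67, 87, 14, 45, 27, 51, 25, 179, 79, 86, 79]
277 [21, 51, 79, 82, 77, 61, 64, 71, 26, 28, 23, 10, 23, 46, 76, 62, 73, 73]
282 [69, 70, 72, 69, 68, 71, 76, 66, 39, 20, 38, 12, 19, 27, 80, 88, 60, 73]
287 [73, 79, 73, 63, 74, 71, 75, 76, 25, 17, 55, 26, 17, 11, 125, 131, 130, 96]
292 [68, 78, 67, 70, 74, 131, 115, 105, 29, 43, 21, 17, 4, 7, 122, 115, 117, 122]
297 [61, 79, 65, 91, 131, 114, 37, 53, 89, 124, 92, 116, 128, 126, 138, 130, 130, 138]
```

Call:
{"name": "play_rows", "arguments": {"rows": [{"slide":[0,0,0.3],"delta_rot":[0,0,0],"fingers":0.1},{"slide":[0,0,0.3],"delta_rot":[0,0,0],"fingers":0.1},{"slide":[0,0,0.25],"delta_rot":[0,0,0],"fingers":0.1},{"slide":[0,0,0.15],"delta_rot":[0,0,0],"fingers":0.1},{"slide":[0,0,0],"delta_rot":[0,0,0],"fingers":0.1},{"slide":[0,0,0],"delta_rot":[0,0,0],"fingers":-0.2},{"slide":[0,0,0],"delta_rot":[0,0,0],"fingers":-0.5},{"slide":[0,0,0],"delta_rot":[0,0,0],"fingers":-1}], "squeeze": 15}}

```text
time_s: 34.12
tcp_pos: [0.5709, 0.3589, 0.0149]
eef_rot: [-179.9, -0.1, -28.8]
contact_force: [0.0, -0.0, -1.4]
gripper_width: 0.0237
gripper_force: 5.5
```

Call:
{"name": "play_rows", "arguments": {"rows": [{"slide":[0,0,0],"delta_rot":[0,0,0],"fingers":-1},{"slide":[0,0,0],"delta_rot":[0,0,0],"fingers":-1},{"slide":[0,0,0],"delta_rot":[0,0,0],"fingers":-1}]}}

```text
time_s: 34.5
tcp_pos: [0.5708, 0.3586, 0.0148]
eef_rot: [-180.0, -0.1, -28.8]
contact_force: [-0.6, -1.1, 6.1]
gripper_width: 0.0239
gripper_force: 15.0
```

```bash
python3 - <<'E'
from h import *
plan((.6454,-.0720,.145),65);print(r.get_state()['eef_rot'])
E
```

```text
rot 22 x [ 0.001 -0.001 -0.93 ] | xy 8 x [-0.299  0.208] | z -0.868 | tcp [0.5708 0.3586 0.0148] 0.0239 [-0.6 -1.1  6.1]
[-1.79979254e+02 -8.46797176e-02 -2.88113603e+01]
```

Call:
{"name": "play_rows", "arguments": {"rows": [{"slide":[0,0,-0.168],"delta_rot":[0,0,0],"fingers":-1},{"slide":[0,0,-0.3],"delta_rot":[0,0,-0.93],"fingers":-1},{"slide":[0,0,-0.3],"delta_rot":[0,0,-0.93],"fingers":-1},{"slide":[0,0,-0.1],"delta_rot":[0,0,-0.93],"fingers":-1},{"slide":[0,0,0],"delta_rot":[0,0,-0.93],"fingers":-1},{"slide":[0,0,0],"delta_rot":[0,0,-0.93],"fingers":-1},{"slide":[0,0,0],"delta_rot":[0,0,-0.93],"fingers":-1},{"slide":[0,0,0],"delta_rot":[0,0,-0.93],"fingers":-1}]}}

```text
time_s: 35.5
tcp_pos: [0.5698, 0.3581, 0.1434]
eef_rot: [179.9, 0.0, 1.1]
contact_force: [0.3, -0.1, -1.8]
gripper_width: 0.0234
gripper_force: 15.0
```

Call:
{"name": "play_rows", "arguments": {"rows": [{"slide":[0,0,0],"delta_rot":[0,0,-0.93],"fingers":-1},{"slide":[0,0,0],"delta_rot":[0,0,-0.93],"fingers":-1},{"slide":[0,0,0],"delta_rot":[0,0,-0.93],"fingers":-1},{"slide":[0,0,0],"delta_rot":[0,0,-0.93],"fingers":-1},{"slide":[0,0,0],"delta_rot":[0,0,-0.93],"fingers":-1},{"slide":[0,0,0],"delta_rot":[0,0,-0.93],"fingers":-1},{"slide":[0,0,0],"delta_rot":[0,0,-0.93],"fingers":-1},{"slide":[0,0,0],"delta_rot":[0,0,-0.93],"fingers":-1}]}}

```text
time_s: 36.5
tcp_pos: [0.5698, 0.3581, 0.1434]
eef_rot: [179.9, 0.1, 35.2]
contact_force: [-0.8, 0.2, -1.1]
gripper_width: 0.0237
gripper_force: 15.0
```

Call:
{"name": "play_rows", "arguments": {"rows": [{"slide":[0,0,0],"delta_rot":[0,0,-0.93],"fingers":-1},{"slide":[0,0,0],"delta_rot":[0,0,-0.93],"fingers":-1},{"slide":[0,0,0],"delta_rot":[0,0,-0.93],"fingers":-1},{"slide":[0,0,0],"delta_rot":[0,0,-0.93],"fingers":-1},{"slide":[0,0,0],"delta_rot":[0,0,-0.93],"fingers":-1},{"slide":[0,0,0],"delta_rot":[0,0,-0.93],"fingers":-1},{"slide":[0,0,0],"delta_rot":[0,0,-0.93],"fingers":-1},{"slide":[0,0,0],"delta_rot":[0,0,0],"fingers":-1}]}}

```text
time_s: 37.5
tcp_pos: [0.5698, 0.3581, 0.1434]
eef_rot: [180.0, 0.1, 64.9]
contact_force: [-0.4, -0.3, -1.4]
gripper_width: 0.0237
gripper_force: 15.0
```

Call:
{"name": "play_rows", "arguments": {"rows": [{"slide":[-0.299,0.208,0],"delta_rot":[0,0,0],"fingers":-1},{"slide":[-0.299,0.208,0],"delta_rot":[0,0,0],"fingers":-1},{"slide":[-0.299,0.208,0],"delta_rot":[0,0,0],"fingers":-1},{"slide":[-0.299,0.208,0],"delta_rot":[0,0,0],"fingers":-1},{"slide":[-0.299,0.208,0],"delta_rot":[0,0,0],"fingers":-1},{"slide":[-0.299,0.208,0],"delta_rot":[0,0,0],"fingers":-1},{"slide":[-0.299,0.208,0],"delta_rot":[0,0,0],"fingers":-1},{"slide":[-0.299,0.208,0],"delta_rot":[0,0,0],"fingers":-1}]}}

```text
time_s: 38.5
tcp_pos: [0.6443, -0.0741, 0.1443]
eef_rot: [180.0, 0.1, 64.8]
contact_force: [0.8, 1.2, -0.5]
gripper_width: 0.024
gripper_force: 15.0
```

```bash
python3 - <<'E'
from h import *
plan((.6454,-.0720,.0195),65);t=cap('top','t21');print(caps(t));c=cap('side','s21')
print(blobs(c['image'],*HS['purple'],(200,100,300,230),8)[:2]); plan((.6454,-.0720,.0195),65)
E
```

```text
rot 1 x [ 0.007  0.013 -0.036] | xy 1 x [0.016 0.001] | z 0.832 | tcp [ 0.6443 -0.0741  0.1443] 0.024 [ 0.8  1.2 -0.5]
{'red': ([0.4257, 0.3537], 104)}
[(53, [244.5, 151.4], [242, 143, 8, 16]), (18, [243.7, 210.7], [241, 208, 7, 7])]
rot 1 x [ 0.001  0.028 -0.093] | xy 1 x [ 0.035 -0.008] | z 0.829 | tcp [ 0.6442 -0.0772  0.1438] 0.0235 [-0.8  0.9 -1.4]
```

Call:
{"name": "play_rows", "arguments": {"rows": [{"slide":[0.025,-0.004,0.25],"delta_rot":[0,0,0],"fingers":-1},{"slide":[0,0,0.25],"delta_rot":[0,0,0],"fingers":-1},{"slide":[0,0,0.15],"delta_rot":[0,0,0],"fingers":-1},{"slide":[0,0,0],"delta_rot":[0,0,0],"fingers":-1},{"slide":[0,0,0],"delta_rot":[0,0,0],"fingers":-1},{"slide":[0,0,0],"delta_rot":[0,0,0],"fingers":-1}]}}

```text
time_s: 39.35
tcp_pos: [0.6463, -0.0687, 0.0482]
eef_rot: [179.9, 0.0, 64.9]
contact_force: [0.4, 0.5, -0.3]
gripper_width: 0.0237
gripper_force: 15.0
```

```bash
python3 - <<'E'
from h import *
for i in range(3):
    plan((.6454,-.0720,.0195),65);c=cap('side','s22')
print(blobs(c['image'],*HS['purple'],(200,100,300,230),8)[:2],proj(c,(.6454,-.072,.085+.025)))
E
```

```text
rot 1 x [ 0.03   0.    -0.014] | xy 1 x [-0.022  0.004] | z 0.191 | tcp [ 0.6463 -0.0687  0.0482] 0.0237 [ 0.4  0.5 -0.3]
rot 1 x [ 0.029  0.001 -0.013] | xy 1 x [-0.022  0.005] | z 0.191 | tcp [ 0.6462 -0.0687  0.0481] 0.0234 [ 0.5  0.3 -0.3]
rot 1 x [ 0.025  0.002 -0.013] | xy 1 x [-0.021  0.006] | z 0.189 | tcp [ 0.646  -0.0688  0.0479] 0.0235 [ 0.5  0.2 -0.8]
[(62, [245.8, 184.4], [243, 176, 7, 16]), (13, [246.4, 209.2], [242, 208, 9, 3])] (np.float64(247.23668788277598), np.float64(179.52840992218182))
```

Call:
{"name": "play_rows", "arguments": {"rows": [{"slide":[-0.022,0.005,0.09],"delta_rot":[0,0,0],"fingers":-1},{"slide":[0,0,0.06],"delta_rot":[0,0,0],"fingers":-1},{"slide":[0,0,0.03],"delta_rot":[0,0,0],"fingers":-1},{"slide":[0,0,0],"delta_rot":[0,0,0],"fingers":-1},{"slide":[0,0,0],"delta_rot":[0,0,0],"fingers":-1},{"slide":[0,0,0],"delta_rot":[0,0,0],"fingers":-1}]}}

```text
time_s: 40.25
tcp_pos: [0.6447, -0.0722, 0.0197]
eef_rot: [180.0, 0.1, 64.9]
contact_force: [-0.4, -0.2, -0.4]
gripper_width: 0.024
gripper_force: 15.0
```

```bash
python3 - <<'E'
from h import *
plan((.6454,-.0720,.0195),65)
E
```

```text
rot 1 x [ 0.006  0.015 -0.012] | xy 1 x [0.003 0.004] | z 0.001 | tcp [ 0.6447 -0.0722  0.0197] 0.024 [-0.4 -0.2 -0.4]
```

Call:
{"name": "play_rows", "arguments": {"rows": [{"slide":[0,0,0.006],"delta_rot":[0,0,0],"fingers":-1},{"slide":[0,0,0],"delta_rot":[0,0,0],"fingers":-0.4},{"slide":[0,0,0],"delta_rot":[0,0,0],"fingers":-0.3},{"slide":[0,0,0],"delta_rot":[0,0,0],"fingers":-0.3},{"slide":[0,0,-0.15],"delta_rot":[0,0,0],"fingers":-0.3},{"slide":[0,0,-0.3],"delta_rot":[0,0,0],"fingers":-0.3},{"slide":[0,0,-0.3],"delta_rot":[0,0,0],"fingers":0},{"slide":[0,0,-0.3],"delta_rot":[0,0,0],"fingers":0.1}]}}

```text
time_s: 41.25
tcp_pos: [0.6445, -0.0721, 0.1779]
eef_rot: [180.0, 0.1, 64.9]
contact_force: [0.2, -0.4, -0.0]
gripper_width: 0.045
gripper_force: 0.0
```

```bash
python3 - <<'E'
from h import *
t=cap('top','t23');c=cap('side','s23')
print(blobs(c['image'],*HS['purple'],(200,150,300,230),8)[:2],proj(c,(.6454,-.072,.089)),proj(c,(.6454,-.072,.049)),caps(t))
plan((.5592,.2445,.15),6.8)
E
```

```text
[(78, [247.8, 192.8], [244, 185, 9, 16]), (10, [241.9, 212.5], [241, 210, 3, 6])] (np.float64(247.66358501296767), np.float64(186.1335874499772)) (np.float64(248.45423751252264), np.float64(198.3669798834436)) {'red': ([0.4252, 0.3599], 55)}
rot 14 x [ 0.006 -0.007  0.907] | xy 6 x [-0.056 -0.361] | z 0.218 | tcp [ 0.6478 -0.0722  0.1827] 0.0474 [0.2 0.5 0.6]
```

Call:
{"name": "play_rows", "arguments": {"rows": [{"slide":[0,0,0],"delta_rot":[0.006,-0.007,0.907],"fingers":0.1},{"slide":[0,0,0],"delta_rot":[0.006,-0.007,0.907],"fingers":0.1},{"slide":[0,0,0],"delta_rot":[0.006,-0.007,0.907],"fingers":0.1},{"slide":[0,0,0],"delta_rot":[0.006,-0.007,0.907],"fingers":0.1},{"slide":[0,0,0],"delta_rot":[0,0,0.907],"fingers":0.1},{"slide":[0,0,0],"delta_rot":[0,0,0.907],"fingers":0.1},{"slide":[0,0,0],"delta_rot":[0,0,0.907],"fingers":0.1}]}}

```text
time_s: 42.22
tcp_pos: [0.6444, -0.072, 0.1759]
eef_rot: [-180.0, 0.2, 35.7]
contact_force: [0.2, -0.5, 0.1]
gripper_width: 0.0482
gripper_force: 0.0
```

Call:
{"name": "play_rows", "arguments": {"rows": [{"slide":[0,0,0],"delta_rot":[0,0,0.907],"fingers":0.1},{"slide":[0,0,0],"delta_rot":[0,0,0.907],"fingers":0.1},{"slide":[0,0,0],"delta_rot":[0,0,0.907],"fingers":0.1},{"slide":[0,0,0],"delta_rot":[0,0,0.907],"fingers":0.1},{"slide":[0,0,0],"delta_rot":[0,0,0.907],"fingers":0.1},{"slide":[0,0,0],"delta_rot":[0,0,0.907],"fingers":0.1},{"slide":[0,0,0],"delta_rot":[0,0,0.907],"fingers":0.1}]}}

```text
time_s: 43.1
tcp_pos: [0.6445, -0.072, 0.1759]
eef_rot: [179.9, 0.2, 6.6]
contact_force: [0.2, 1.3, -0.2]
gripper_width: 0.0483
gripper_force: 0.0
```

Call:
{"name": "play_rows", "arguments": {"rows": [{"slide":[-0.056,-0.361,0],"delta_rot":[0,0,0],"fingers":0.1},{"slide":[-0.056,-0.361,0],"delta_rot":[0,0,0],"fingers":0.1},{"slide":[-0.056,-0.361,0],"delta_rot":[0,0,0],"fingers":0.1},{"slide":[-0.056,-0.361,0],"delta_rot":[0,0,0],"fingers":0.1},{"slide":[-0.056,-0.361,0],"delta_rot":[0,0,0],"fingers":0.1},{"slide":[-0.056,-0.361,0],"delta_rot":[0,0,0],"fingers":0.1},{"slide":[0,0,0],"delta_rot":[0,0,0],"fingers":0.1},{"slide":[0,0,0],"delta_rot":[0,0,0],"fingers":0.1}]}}

```text
time_s: 44.1
tcp_pos: [0.5562, 0.2448, 0.1756]
eef_rot: [179.9, 0.2, 6.8]
contact_force: [0.9, -0.2, -0.4]
gripper_width: 0.0483
gripper_force: 0.0
```

```bash
python3 - <<'E'
from h import *
t=cap('top','t24');c=cap('side','s24')
print(caps(t),trayfit(tray(t)))
print(blobs(c['image'],*HS['green'],(240,230,310,300),8)[:2],'was 270.4,262.5',r.get_state()['eef_rot'])
plan((.5592,.2445,.0148),6.8)
for n in HS: print(n,blobs(t['image'],*HS[n],(250,150,400,280))[:2])
E
```

```text
{'red': ([0.425, 0.3586], 55), 'yellow': ([0.6521, 0.2003], 53)} (array([ 0.54506486, -0.08791233]), np.float64(5.73857674894126), array([ 0.09998969, -0.99498847]), 4)
[] was 270.4,262.5 [179.89005584   0.19058355   6.68816433]
rot 1 x [ 0.024  0.042 -0.024] | xy 1 x [ 0.018 -0.003] | z 1.073 | tcp [0.5566 0.2438 0.1758] 0.0484 [0.1 0.1 0.7]
red [(256, [322.0, 254.4], [313, 246, 19, 18])]
blue [(284, [320.4, 233.9], [311, 225, 19, 19])]
green [(249, [318.9, 213.9], [311, 205, 17, 18])]
yellow [(212, [316.0, 195.4], [308, 186, 19, 18])]
purple [(336, [317.5, 175.4], [306, 165, 26, 22])]
```

```bash
python3 - <<'E'
from h import *
for f in('s20','s23','s24'):
    im=cv2.imread(f'pics/{f}.png');print(f,blobs(im,(45,100,20),(80,255,255),(200,200,330,330),8)[:3])
im=cv2.imread('pics/t23.png');print(blobs(im,(45,120,20),(80,255,255),(100,130,250,290),8)[:2])
im=cv2.imread('pics/t24.png');print(blobs(im,(45,120,20),(80,255,255),(100,130,250,290),8)[:2])
E
```

```text
s20 [(179, [270.4, 268.7], [266, 259, 10, 20])]
s23 [(180, [270.5, 268.5], [266, 259, 10, 20])]
s24 [(167, [270.5, 268.6], [266, 259, 10, 20])]
[]
[]
```

Green is in place (its cap was only in shadow). Descending on it.

Call:
{"name": "play_rows", "arguments": {"rows": [{"slide":[0.015,-0.002,0.35],"delta_rot":[0,0,0],"fingers":0.1},{"slide":[0,0,0.3],"delta_rot":[0,0,0],"fingers":0.1},{"slide":[0,0,0.25],"delta_rot":[0,0,0],"fingers":0.1},{"slide":[0,0,0.17],"delta_rot":[0,0,0],"fingers":0.1},{"slide":[0,0,0],"delta_rot":[0,0,0],"fingers":0.1},{"slide":[0,0,0],"delta_rot":[0,0,0],"fingers":-0.2},{"slide":[0,0,0],"delta_rot":[0,0,0],"fingers":-0.5},{"slide":[0,0,0],"delta_rot":[0,0,0],"fingers":-1}]}}

```text
time_s: 45.2
tcp_pos: [0.5588, 0.2453, 0.0165]
eef_rot: [180.0, 0.1, 6.7]
contact_force: [0.1, 1.2, -0.8]
gripper_width: 0.0238
gripper_force: 10.7
```

Call:
{"name": "play_rows", "arguments": {"rows": [{"slide":[0,0,0],"delta_rot":[0,0,0],"fingers":-1},{"slide":[0,0,0],"delta_rot":[0,0,0],"fingers":-1},{"slide":[0,0,0],"delta_rot":[0,0,0],"fingers":-1}]}}

```text
time_s: 45.58
tcp_pos: [0.5588, 0.2455, 0.0164]
eef_rot: [179.9, 0.1, 6.8]
contact_force: [-0.6, -0.3, 5.5]
gripper_width: 0.0234
gripper_force: 15.0
```

```bash
python3 - <<'E'
from h import *
plan((.5458,-.0809,.145),65)
E
```

```text
rot 14 x [ 0.     0.002 -0.907] | xy 6 x [-0.335  0.14 ] | z -0.857 | tcp [0.5588 0.2455 0.0164] 0.0234 [-0.6 -0.3  5.5]
```

Call:
{"name": "play_rows", "arguments": {"rows": [{"slide":[0,0,-0.157],"delta_rot":[0,0,0],"fingers":-1},{"slide":[0,0,-0.3],"delta_rot":[0,0,-0.907],"fingers":-1},{"slide":[0,0,-0.3],"delta_rot":[0,0,-0.907],"fingers":-1},{"slide":[0,0,-0.1],"delta_rot":[0,0,-0.907],"fingers":-1},{"slide":[0,0,0],"delta_rot":[0,0,-0.907],"fingers":-1},{"slide":[0,0,0],"delta_rot":[0,0,-0.907],"fingers":-1},{"slide":[0,0,0],"delta_rot":[0,0,-0.907],"fingers":-1},{"slide":[0,0,0],"delta_rot":[0,0,-0.907],"fingers":-1}]}}

```text
time_s: 46.58
tcp_pos: [0.5581, 0.245, 0.1435]
eef_rot: [-180.0, 0.3, 36.0]
contact_force: [-0.6, 0.2, -0.6]
gripper_width: 0.0233
gripper_force: 15.0
```

Call:
{"name": "play_rows", "arguments": {"rows": [{"slide":[0,0,0],"delta_rot":[0,0,-0.907],"fingers":-1},{"slide":[0,0,0],"delta_rot":[0,0,-0.907],"fingers":-1},{"slide":[0,0,0],"delta_rot":[0,0,-0.907],"fingers":-1},{"slide":[0,0,0],"delta_rot":[0,0,-0.907],"fingers":-1},{"slide":[0,0,0],"delta_rot":[0,0,-0.907],"fingers":-1},{"slide":[0,0,0],"delta_rot":[0,0,-0.907],"fingers":-1},{"slide":[0,0,0],"delta_rot":[0,0,-0.907],"fingers":-1},{"slide":[0,0,0],"delta_rot":[0,0,0],"fingers":-1}]}}

```text
time_s: 47.58
tcp_pos: [0.5582, 0.245, 0.1435]
eef_rot: [-179.9, 0.2, 64.9]
contact_force: [0.3, -0.4, -0.7]
gripper_width: 0.0237
gripper_force: 15.0
```

Call:
{"name": "play_rows", "arguments": {"rows": [{"slide":[-0.335,0.14,0],"delta_rot":[0,0,0],"fingers":-1},{"slide":[-0.335,0.14,0],"delta_rot":[0,0,0],"fingers":-1},{"slide":[-0.335,0.14,0],"delta_rot":[0,0,0],"fingers":-1},{"slide":[-0.335,0.14,0],"delta_rot":[0,0,0],"fingers":-1},{"slide":[-0.335,0.14,0],"delta_rot":[0,0,0],"fingers":-1},{"slide":[-0.335,0.14,0],"delta_rot":[0,0,0],"fingers":-1},{"slide":[0,0,0],"delta_rot":[0,0,0],"fingers":-1},{"slide":[0,0,0],"delta_rot":[0,0,0],"fingers":-1}]}}

```text
time_s: 48.58
tcp_pos: [0.5449, -0.0815, 0.1445]
eef_rot: [-179.9, 0.2, 64.8]
contact_force: [0.0, 1.3, -1.1]
gripper_width: 0.0237
gripper_force: 15.0
```

```bash
python3 - <<'E'
from h import *
plan((.5458,-.0809,.021),65)
E
```

```text
rot 1 x [-0.025  0.039 -0.04 ] | xy 1 x [0.006 0.004] | z 0.823 | tcp [ 0.5449 -0.0815  0.1445] 0.0237 [ 0.   1.3 -1.1]
```

Call:
{"name": "play_rows", "arguments": {"rows": [{"slide":[0.006,0.004,0.25],"delta_rot":[0,0,0],"fingers":-1},{"slide":[0,0,0.25],"delta_rot":[0,0,0],"fingers":-1},{"slide":[0,0,0.15],"delta_rot":[0,0,0],"fingers":-1},{"slide":[0,0,0.1],"delta_rot":[0,0,0],"fingers":-1},{"slide":[0,0,0],"delta_rot":[0,0,0],"fingers":-1},{"slide":[0,0,0],"delta_rot":[0,0,0],"fingers":-1},{"slide":[0,0,0],"delta_rot":[0,0,0],"fingers":-1}]}}

```text
time_s: 49.45
tcp_pos: [0.5464, -0.0808, 0.0332]
eef_rot: [-180.0, 0.1, 65.0]
contact_force: [0.3, 0.4, -1.3]
gripper_width: 0.0235
gripper_force: 15.0
```

```bash
python3 - <<'E'
from h import *
plan((.5458,-.0809,.021),65)
E
```

```text
rot 1 x [-0.002  0.026 -0.01 ] | xy 1 x [-0.003 -0.003] | z 0.081 | tcp [ 0.5464 -0.0808  0.0332] 0.0235 [ 0.3  0.4 -1.3]
```

Call:
{"name": "play_rows", "arguments": {"rows": [{"slide":[-0.003,-0.003,0.05],"delta_rot":[0,0,0],"fingers":-1},{"slide":[0,0,0.035],"delta_rot":[0,0,0],"fingers":-1},{"slide":[0,0,0],"delta_rot":[0,0,0],"fingers":-1},{"slide":[0,0,0],"delta_rot":[0,0,0],"fingers":-1},{"slide":[0,0,0],"delta_rot":[0,0,0],"fingers":-0.4},{"slide":[0,0,0],"delta_rot":[0,0,0],"fingers":-0.3},{"slide":[0,0,0],"delta_rot":[0,0,0],"fingers":-0.3},{"slide":[0,0,0],"delta_rot":[0,0,0],"fingers":-0.3}]}}

```text
time_s: 50.45
tcp_pos: [0.545, -0.0812, 0.0193]
eef_rot: [-179.9, 0.2, 64.9]
contact_force: [0.6, -0.9, 0.1]
gripper_width: 0.0304
gripper_force: 0.0
```

Call:
{"name": "play_rows", "arguments": {"rows": [{"slide":[0,0,-0.15],"delta_rot":[0,0,0],"fingers":-0.3},{"slide":[0,0,-0.3],"delta_rot":[0,0,0],"fingers":-0.3},{"slide":[0,0,-0.3],"delta_rot":[0,0,0],"fingers":0},{"slide":[0,0,-0.25],"delta_rot":[0,0,0],"fingers":0.1},{"slide":[0,0,0],"delta_rot":[0,0,0],"fingers":0.1},{"slide":[0,0,0],"delta_rot":[0,0,0],"fingers":0.1}]}}

```text
time_s: 51.2
tcp_pos: [0.545, -0.0808, 0.169]
eef_rot: [-179.9, 0.2, 64.9]
contact_force: [-0.1, 0.8, -0.8]
gripper_width: 0.0479
gripper_force: 0.0
```

```bash
python3 - <<'E'
from h import *
c=cap('side','s26')
for n,xy in(('green',(.5458,-.0809)),('purple',(.6454,-.072))):
    print(n,blobs(c['image'],HS[n][0][:2]+(20,),HS[n][1],(200,150,330,230),8)[:2],np.round(proj(c,(*xy,.069)),1))
print('yellow',blobs(c['image'],*HS['yellow'],(210,230,260,290),8)[:2],np.round(proj(c,(.6486,.2018,.065)),1))
print('red',blobs(c['image'],*HS['red'],(310,280,360,330),8)[:2],np.round(proj(c,(.4252,.3581,.065)),1))
plan((.6486,.2018,.015),-26.3)
E
```

```text
green [(22, [284.8, 194.5], [283, 190, 5, 9]), (19, [205.4, 177.4], [203, 171, 6, 14])] [283.6 191.1]
purple [(96, [247.6, 211.9], [241, 208, 15, 9]), (74, [257.6, 187.9], [254, 182, 9, 15])] [248.1 192.3]
yellow [(52, [231.6, 249.2], [227, 246, 10, 7])] [234.2 255.1]
red [(74, [336.0, 301.6], [330, 298, 12, 8])] [336.  307.1]
rot 21 x [0.    0.003 0.948] | xy 6 x [-0.036 -0.333] | z 1.023 | tcp [ 0.5447 -0.0809  0.1684] 0.048 [ 0.3 -0.  -0.6]
```

```bash
python3 - <<'E'
from h import *
for f in('side0','side18','s20','s23','s24','s26'):
    im=cv2.imread(f'pics/{f}.png');print(f,'Y',blobs(im,(22,120,40),HS['yellow'][1],(210,228,260,290),8)[:1],'P',blobs(im,(130,100,20),HS['purple'][1],(225,150,300,207),8)[:1])
t=cap('top','t26');print(trayfit(tray(t)))
for n in HS: print(n,blobs(t['image'],HS[n][0][:2]+(30,),HS[n][1],(180,140,400,280))[:3])
im=cap('side')['image'][150:300,200:340];im2=t['image'][150:290,180:390]
cv2.imwrite('pics/v26.png',cv2.convertScaleAbs(np.hstack([cv2.resize(im,(373,400)),cv2.resize(im2,(420,400))]),alpha=1.7))
E
```

```text
side0 Y [(177, [232.3, 255.2], [227, 246, 12, 20])] P []
side18 Y [(176, [232.4, 255.3], [227, 246, 12, 20])] P []
s20 Y [(128, [232.1, 257.8], [227, 250, 12, 16])] P []
s23 Y [(173, [232.3, 255.2], [227, 246, 12, 20])] P [(100, [247.6, 191.9], [244, 185, 9, 16])]
s24 Y [(175, [232.3, 255.3], [227, 246, 12, 20])] P []
s26 Y [(172, [232.3, 255.1], [227, 246, 12, 20])] P [(74, [257.6, 187.9], [254, 182, 9, 15])]h.py:36: RuntimeWarning: invalid value encountered in scalar divide
  e=k[1]/np.linalg.norm(k[1]);ex=np.array([e[1],-e[0]]);return k[0]+.008*ex,np.degrees(np.arctan2(e[1],e[0])),ex,len(y)
Traceback (most recent call last):
  File "h.py", line 36, in trayfit
    e=k[1]/np.linalg.norm(k[1]);ex=np.array([e[1],-e[0]]);return k[0]+.008*ex,np.degrees(np.arctan2(e[1],e[0])),ex,len(y)
                                             ~^^^
IndexError: invalid index to scalar variable.
```

```bash
python3 - <<'E'
from h import *
c=cap('side','s27');print(blobs(c['image'],(130,100,20),HS['purple'][1],(225,150,300,207),8)[:1]);print(ray(c,257.6,187.9,.069).round(3),ray(c,247.6,191.9,.069).round(3))
t=cap('top','t27')
for n in HS: print(n,blobs(t['image'],HS[n][0][:2]+(30,),HS[n][1],(180,140,400,280))[:3])
im=c['image'][150:300,200:340];im2=t['image'][150:290,180:390]
cv2.imwrite('pics/v27.png',cv2.convertScaleAbs(np.hstack([cv2.resize(im,(373,400),interpolation=cv2.INTER_CUBIC),cv2.resize(im2,(420,400))]),alpha=1.7))
E
```

```text
[(78, [257.8, 187.8], [254, 182, 9, 15])]
[ 0.621 -0.097  0.069] [ 0.647 -0.074  0.069]
red [(85, [319.9, 258.8], [314, 254, 15, 10])]
blue []
green []
yellow []
purple []
```

Call:
{"name": "play_rows", "arguments": {"rows": [{"slide":[0.37,-0.09,0],"delta_rot":[0,0,0],"fingers":0.1},{"slide":[0.37,-0.09,0],"delta_rot":[0,0,0],"fingers":0.1},{"slide":[0.37,-0.09,0],"delta_rot":[0,0,0],"fingers":0.1},{"slide":[0.37,-0.09,0],"delta_rot":[0,0,0],"fingers":0.1},{"slide":[0.37,-0.09,0],"delta_rot":[0,0,0],"fingers":0.1},{"slide":[0,0,0],"delta_rot":[0,0,0],"fingers":0.1}]}}

```text
time_s: 52.15
tcp_pos: [0.6019, 0.2024, 0.1668]
eef_rot: [-179.8, 0.3, 65.2]
contact_force: [-0.1, -0.3, -0.6]
gripper_width: 0.0484
gripper_force: 0.0
```

```bash
python3 - <<'E'
from h import *
t=cap('top','t28');c=cap('side','s28');print(trayfit(tray(t)))
for n in('green','purple','yellow'): print(n,blobs(t['image'],HS[n][0][:2]+(30,),HS[n][1],(290,140,400,280))[:3],blobs(c['image'],HS[n][0][:2]+(20,),HS[n][1],(225,150,330,230),8)[:2])
im=c['image'][160:240,220:330];im2=t['image'][155:265,290:400]
cv2.imwrite('pics/v28.png',np.hstack([cv2.convertScaleAbs(cv2.resize(im,(330,400),interpolation=cv2.INTER_CUBIC),alpha=1.5),cv2.resize(im2,(400,400),interpolation=cv2.INTER_CUBIC)]))
E
```

```text
(array([ 0.54445711, -0.08728079]), np.float64(6.061614449582795), array([ 0.10559789, -0.99440891]), 3)
green [(75, [321.4, 211.9], [317, 208, 10, 9])] [(43, [283.7, 194.6], [280, 188, 8, 12])]
purple [(336, [317.5, 175.4], [306, 165, 26, 22])] [(99, [247.8, 211.8], [241, 208, 15, 9]), (26, [256.1, 192.1], [255, 188, 4, 10])]
yellow [(213, [316.0, 195.3], [308, 186, 19, 18])] [(79, [267.3, 211.8], [259, 207, 15, 9])]
```

View pics/v28.png

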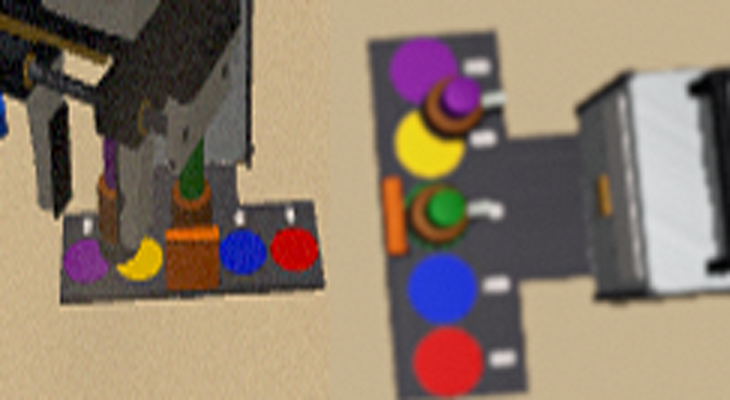

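Purple stands upright beside its disc, between the purple and yellow spots, with its spout still pointing along the tray's +x. Green sits well on its disc. I'll regrasp purple first.

```bash
python3 - <<'E'
from h import *
c=cap('top','t29');im=c['image']
b=[x for x in blobs(im,(130,100,60),HS['purple'][1],(290,140,400,280))]
print(b)
hsv=cv2.cvtColor(im,cv2.COLOR_BGR2HSV);print(hsv[178:186:2,320:336:2].tolist())
p=ray(c,326.3,181.7,.089)[:2];t=ray(c,290+167/400*110,155+100/400*110,.042)[:2];v=t-p
print('purple',p.round(4),np.linalg.norm(v).round(3),np.degrees(np.arctan2(v[1],v[0])).round(1))
g=ray(c,321.4,211.9,.089)[:2];t=ray(c,290+172/400*110,155+209/400*110,.042)[:2];v=t-g
print('green',g.round(4),'target .5458,-.0809',np.linalg.norm(v).round(3),np.degrees(np.arctan2(v[1],v[0])).round(1))
print({k:v.round(4) for k,v in tray(c).items()})
plan((*p,.12),65)
E
```

```text
[(335, [317.5, 175.3], [306, 165, 26, 22])]
[[[7, 159, 125], [152, 167, 127], [145, 197, 155], [145, 202, 154], [145, 210, 148], [143, 162, 113], [132, 18, 70], [128, 15, 70]], [[176, 132, 104], [145, 187, 158], [145, 194, 164], [145, 195, 158], [145, 206, 152], [145, 196, 130], [170, 15, 102], [42, 10, 128]], [[160, 156, 72], [145, 189, 155], [145, 184, 173], [145, 192, 163], [145, 204, 155], [147, 177, 127], [28, 18, 171], [41, 11, 192]], [[167, 138, 70], [143, 207, 101], [145, 183, 160], [145, 190, 160], [145, 193, 144], [168, 148, 112], [17, 46, 111], [38, 12, 88]]]
purple [ 0.6133 -0.0891] 0.029 -79.2
green [ 0.5441 -0.078 ] target .5458,-.0809 0.043 -86.5
{-0.1: array([ 0.4463, -0.0896]), -0.05: array([ 0.496 , -0.0851]), 0.05: array([ 0.5917, -0.0741])}
rot 1 x [-0.033  0.058 -0.01 ] | xy 6 x [-0.284  0.147] | z 0.318 | tcp [0.6013 0.1986 0.1678] 0.0483 [-0.5  0.2 -0.2]
```

Call:
{"name": "play_rows", "arguments": {"rows": [{"slide":[-0.286,0.153,0],"delta_rot":[-0.033,0.058,0],"fingers":0},{"slide":[-0.286,0.153,0],"delta_rot":[0,0,0],"fingers":0},{"slide":[-0.286,0.153,0],"delta_rot":[0,0,0],"fingers":0},{"slide":[-0.286,0.153,0],"delta_rot":[0,0,0],"fingers":0},{"slide":[-0.286,0.153,0],"delta_rot":[0,0,0],"fingers":0},{"slide":[-0.286,0.153,0],"delta_rot":[0,0,0],"fingers":0},{"slide":[0,0,0.15],"delta_rot":[0,0,0],"fingers":0},{"slide":[0,0,0],"delta_rot":[0,0,0],"fingers":0}]}}

```text
time_s: 53.3
tcp_pos: [0.6155, -0.0943, 0.1446]
eef_rot: [-179.9, -0.0, 64.8]
contact_force: [-0.7, -0.1, 0.3]
gripper_width: 0.0439
gripper_force: 0.0
```

```bash
python3 - <<'E'
from h import *
c=cap('side','s30');plan((.617,-.093,.02),65);print(blobs(c['image'],(130,100,20),HS['purple'][1],(225,150,300,207),8)[:1],ray(c,257.7,188.5,.069))
E
```

```text
rot 1 x [-0.004 -0.007 -0.032] | xy 1 x [0.005 0.001] | z 0.838 | tcp [ 0.6165 -0.0937  0.1458] 0.044 [-0.   0.2  0.2]
[(47, [257.9, 186.4], [254, 183, 9, 10])] [ 0.62012359 -0.09358139  0.069     ]
```

Call:
{"name": "play_rows", "arguments": {"rows": [{"slide":[0.005,0.01,0.3],"delta_rot":[0,0,0],"fingers":0},{"slide":[0,0,0.3],"delta_rot":[0,0,0],"fingers":0},{"slide":[0,0,0.15],"delta_rot":[0,0,0],"fingers":0},{"slide":[0,0,0.088],"delta_rot":[0,0,0],"fingers":0},{"slide":[0,0,0],"delta_rot":[0,0,0],"fingers":0},{"slide":[0,0,0],"delta_rot":[0,0,0],"fingers":-0.3},{"slide":[0,0,0],"delta_rot":[0,0,0],"fingers":-0.4},{"slide":[0,0,0],"delta_rot":[0,0,0],"fingers":-1}]}}

```text
time_s: 54.35
tcp_pos: [0.6197, -0.0922, 0.0211]
eef_rot: [179.9, -0.1, 64.9]
contact_force: [-1.9, 1.2, 3.3]
gripper_width: 0.0238
gripper_force: 15.0
```

Call:
{"name": "play_rows", "arguments": {"rows": [{"slide":[0,0,0],"delta_rot":[0,0,0],"fingers":-1},{"slide":[0,0,0],"delta_rot":[0,0,0],"fingers":-1},{"slide":[0,0,0],"delta_rot":[0,0,0],"fingers":-1}]}}

```text
time_s: 54.72
tcp_pos: [0.6198, -0.0922, 0.0211]
eef_rot: [179.9, -0.1, 65.0]
contact_force: [-1.6, 2.1, 6.2]
gripper_width: 0.0238
gripper_force: 15.0
```

```bash
python3 - <<'E'
from h import *
plan((.6454,-.072,.06),65);print(r.get_state()['gripper_force'])
E
```

```text
rot 1 x [ 0.022 -0.023 -0.008] | xy 1 x [0.194 0.098] | z -0.26 | tcp [ 0.6198 -0.0922  0.0211] 0.0238 [-1.6  2.1  6.2]
15.003208369016647
```

Call:
{"name": "play_rows", "arguments": {"rows": [{"slide":[0,0,-0.13],"delta_rot":[0,0,0],"fingers":-1},{"slide":[0.097,0.049,0],"delta_rot":[0,0,0],"fingers":-1},{"slide":[0.097,0.049,0],"delta_rot":[0,0,0],"fingers":-1},{"slide":[0,0,0],"delta_rot":[0,0,0],"fingers":-1},{"slide":[0,0,0],"delta_rot":[0,0,0],"fingers":-1},{"slide":[0,0,0],"delta_rot":[0,0,0],"fingers":-1}]}}

```text
time_s: 55.48
tcp_pos: [0.6446, -0.0723, 0.0394]
eef_rot: [180.0, -0.1, 64.9]
contact_force: [0.2, 0.5, -0.8]
gripper_width: 0.0238
gripper_force: 15.0
```

```bash
python3 - <<'E'
from h import *
c=cap('side','s31');plan((.6454,-.072,.0215),65);print(blobs(c['image'],(130,100,20),HS['purple'][1],(225,150,300,207),8)[:1],proj(c,(.6454,-.072,.069+.02)))
E
```

```text
rot 1 x [ 0.006 -0.016 -0.015] | xy 1 x [0.004 0.003] | z 0.121 | tcp [ 0.6447 -0.0723  0.0396] 0.0236 [ 0.4 -0.8 -0.2]
[(99, [246.3, 187.0], [243, 180, 9, 15])] (np.float64(247.66358501296767), np.float64(186.1335874499772))
```

Call:
{"name": "play_rows", "arguments": {"rows": [{"slide":[0.003,0.003,0.08],"delta_rot":[0,0,0],"fingers":-1},{"slide":[0,0,0.043],"delta_rot":[0,0,0],"fingers":-1},{"slide":[0,0,0],"delta_rot":[0,0,0],"fingers":-1},{"slide":[0,0,0],"delta_rot":[0,0,0],"fingers":-1},{"slide":[0,0,0],"delta_rot":[0,0,0],"fingers":-0.4},{"slide":[0,0,0],"delta_rot":[0,0,0],"fingers":-0.3},{"slide":[0,0,0],"delta_rot":[0,0,0],"fingers":-0.3},{"slide":[0,0,0],"delta_rot":[0,0,0],"fingers":-0.3}]}}

```text
time_s: 56.52
tcp_pos: [0.6457, -0.0719, 0.0215]
eef_rot: [179.9, -0.1, 64.9]
contact_force: [-0.4, 0.3, 0.7]
gripper_width: 0.0308
gripper_force: 0.0
```

Call:
{"name": "play_rows", "arguments": {"rows": [{"slide":[0,0,-0.15],"delta_rot":[0,0,0],"fingers":-0.3},{"slide":[0,0,-0.3],"delta_rot":[0,0,0],"fingers":-0.3},{"slide":[0,0,-0.3],"delta_rot":[0,0,0],"fingers":0},{"slide":[0,0,-0.3],"delta_rot":[0,0,0],"fingers":0.1},{"slide":[0,0,0],"delta_rot":[0,0,0],"fingers":0.1},{"slide":[0,0,0],"delta_rot":[0,0,0],"fingers":0.1}]}}

```text
time_s: 57.28
tcp_pos: [0.645, -0.0719, 0.1786]
eef_rot: [180.0, -0.1, 64.9]
contact_force: [-0.5, 0.2, -1.4]
gripper_width: 0.0481
gripper_force: 0.0
```

```bash
python3 - <<'E'
from h import *
c=cap('side','s32');print(blobs(c['image'],(130,100,20),HS['purple'][1],(225,150,300,207),8)[:1])
plan((.6486,.2018,.015),-26.3)
E
```

```text
[(98, [246.9, 192.4], [243, 186, 9, 15])]
rot 21 x [-0.001 -0.     0.948] | xy 5 x [-0.157 -0.33 ] | z 1.086 | tcp [ 0.6447 -0.072   0.1779] 0.0481 [ 0.4 -0.5 -0.7]
```

Call:
{"name": "play_rows", "arguments": {"rows": [{"slide":[0,0,0],"delta_rot":[0,0,0.948],"fingers":0.1},{"slide":[0,0,0],"delta_rot":[0,0,0.948],"fingers":0.1},{"slide":[0,0,0],"delta_rot":[0,0,0.948],"fingers":0.1},{"slide":[0,0,0],"delta_rot":[0,0,0.948],"fingers":0.1},{"slide":[0,0,0],"delta_rot":[0,0,0.948],"fingers":0.1},{"slide":[0,0,0],"delta_rot":[0,0,0.948],"fingers":0.1},{"slide":[0,0,0],"delta_rot":[0,0,0.948],"fingers":0.1}]}}

```text
time_s: 58.2
tcp_pos: [0.6446, -0.0721, 0.1771]
eef_rot: [-179.9, 0.1, 34.4]
contact_force: [-0.0, -0.4, 0.4]
gripper_width: 0.0486
gripper_force: 0.0
```

Call:
{"name": "play_rows", "arguments": {"rows": [{"slide":[0,0,0],"delta_rot":[0,0,0.948],"fingers":0.1},{"slide":[0,0,0],"delta_rot":[0,0,0.948],"fingers":0.1},{"slide":[0,0,0],"delta_rot":[0,0,0.948],"fingers":0.1},{"slide":[0,0,0],"delta_rot":[0,0,0.948],"fingers":0.1},{"slide":[0,0,0],"delta_rot":[0,0,0.948],"fingers":0.1},{"slide":[0,0,0],"delta_rot":[0,0,0.948],"fingers":0.1},{"slide":[0,0,0],"delta_rot":[0,0,0.948],"fingers":0.1}]}}

```text
time_s: 59.08
tcp_pos: [0.6446, -0.0721, 0.1771]
eef_rot: [-180.0, 0.1, 4.0]
contact_force: [-0.7, -0.0, 0.5]
gripper_width: 0.048
gripper_force: 0.0
```

Call:
{"name": "play_rows", "arguments": {"rows": [{"slide":[0,0,0],"delta_rot":[0,0,0.948],"fingers":0.1},{"slide":[0,0,0],"delta_rot":[0,0,0.948],"fingers":0.1},{"slide":[0,0,0],"delta_rot":[0,0,0.948],"fingers":0.1},{"slide":[0,0,0],"delta_rot":[0,0,0.948],"fingers":0.1},{"slide":[0,0,0],"delta_rot":[0,0,0.948],"fingers":0.1},{"slide":[0,0,0],"delta_rot":[0,0,0.948],"fingers":0.1},{"slide":[0,0,0],"delta_rot":[0,0,0.948],"fingers":0.1}]}}

```text
time_s: 59.95
tcp_pos: [0.6446, -0.0721, 0.1771]
eef_rot: [180.0, 0.1, -26.5]
contact_force: [0.5, -0.1, -0.1]
gripper_width: 0.0486
gripper_force: 0.0
```

Call:
{"name": "play_rows", "arguments": {"rows": [{"slide":[-0.157,-0.33,0],"delta_rot":[0,0,0],"fingers":0.1},{"slide":[-0.157,-0.33,0],"delta_rot":[0,0,0],"fingers":0.1},{"slide":[-0.157,-0.33,0],"delta_rot":[0,0,0],"fingers":0.1},{"slide":[-0.157,-0.33,0],"delta_rot":[0,0,0],"fingers":0.1},{"slide":[-0.157,-0.33,0],"delta_rot":[0,0,0],"fingers":0.1},{"slide":[0,0,0.2],"delta_rot":[0,0,0],"fingers":0.1},{"slide":[0,0,0],"delta_rot":[0,0,0],"fingers":0.1},{"slide":[0,0,0],"delta_rot":[0,0,0],"fingers":0.1}]}}

```text
time_s: 60.95
tcp_pos: [0.6497, 0.2013, 0.1492]
eef_rot: [-180.0, -0.0, -26.3]
contact_force: [-0.2, 0.4, 0.2]
gripper_width: 0.0481
gripper_force: 0.0
```

```bash
python3 - <<'E'
from h import *
c=cap('side','s33');print(blobs(c['image'],(22,120,40),HS['yellow'][1],(210,228,260,290),8)[:1],blobs(c['image'],*HS['red'],(310,280,360,330),8)[:1])
print(ray(c,232.3,255.2,.065));plan((.6486,.2018,.016),-26.3)
E
```

```text
[(176, [232.3, 255.4], [227, 246, 12, 20])] [(160, [335.6, 307.2], [330, 298, 12, 22])]
[0.65291115 0.20216632 0.065     ]
rot 1 x [-0.019 -0.018 -0.01 ] | xy 1 x [-0.01   0.002] | z 0.893 | tcp [0.6501 0.2013 0.1499] 0.0482 [0.  0.2 0. ]
```

Call:
{"name": "play_rows", "arguments": {"rows": [{"slide":[0,0,0.3],"delta_rot":[0,0,0],"fingers":0.1},{"slide":[0,0,0.3],"delta_rot":[0,0,0],"fingers":0.1},{"slide":[0,0,0.19],"delta_rot":[0,0,0],"fingers":0.1},{"slide":[0,0,0.1],"delta_rot":[0,0,0],"fingers":0.1},{"slide":[0,0,0],"delta_rot":[0,0,0],"fingers":0.1},{"slide":[0,0,0],"delta_rot":[0,0,0],"fingers":-0.2},{"slide":[0,0,0],"delta_rot":[0,0,0],"fingers":-0.5},{"slide":[0,0,0],"delta_rot":[0,0,0],"fingers":-1}]}}

```text
time_s: 62.0
tcp_pos: [0.6503, 0.2025, 0.0167]
eef_rot: [-179.8, -0.1, -26.3]
contact_force: [1.1, 1.2, 0.1]
gripper_width: 0.0233
gripper_force: 10.4
```

Call:
{"name": "play_rows", "arguments": {"rows": [{"slide":[0,0,0],"delta_rot":[0,0,0],"fingers":-1},{"slide":[0,0,0],"delta_rot":[0,0,0],"fingers":-1},{"slide":[0,0,0],"delta_rot":[0,0,0],"fingers":-1}]}}

```text
time_s: 62.38
tcp_pos: [0.6504, 0.2025, 0.0165]
eef_rot: [-179.9, -0.1, -26.3]
contact_force: [-1.0, 0.8, 5.7]
gripper_width: 0.0238
gripper_force: 15.0
```

```bash
python3 - <<'E'
from h import *
plan((.5956,-.0765,.145),65)
E
```

```text
rot 21 x [-0.    -0.002 -0.948] | xy 6 x [-0.307  0.076] | z -0.857 | tcp [0.6504 0.2025 0.0165] 0.0238 [-1.   0.8  5.7]
```

Call:
{"name": "play_rows", "arguments": {"rows": [{"slide":[0,0,-0.157],"delta_rot":[0,0,0],"fingers":-1},{"slide":[0,0,-0.3],"delta_rot":[0,0,-0.948],"fingers":-1},{"slide":[0,0,-0.3],"delta_rot":[0,0,-0.948],"fingers":-1},{"slide":[0,0,-0.1],"delta_rot":[0,0,-0.948],"fingers":-1},{"slide":[0,0,0],"delta_rot":[0,0,-0.948],"fingers":-1},{"slide":[0,0,0],"delta_rot":[0,0,-0.948],"fingers":-1},{"slide":[0,0,0],"delta_rot":[0,0,-0.948],"fingers":-1},{"slide":[0,0,0],"delta_rot":[0,0,-0.948],"fingers":-1}]}}

```text
time_s: 63.38
tcp_pos: [0.649, 0.2018, 0.1434]
eef_rot: [-180.0, 0.0, 4.2]
contact_force: [0.4, -0.9, -1.2]
gripper_width: 0.0237
gripper_force: 15.0
```

Call:
{"name": "play_rows", "arguments": {"rows": [{"slide":[0,0,0],"delta_rot":[0,0,-0.948],"fingers":-1},{"slide":[0,0,0],"delta_rot":[0,0,-0.948],"fingers":-1},{"slide":[0,0,0],"delta_rot":[0,0,-0.948],"fingers":-1},{"slide":[0,0,0],"delta_rot":[0,0,-0.948],"fingers":-1},{"slide":[0,0,0],"delta_rot":[0,0,-0.948],"fingers":-1},{"slide":[0,0,0],"delta_rot":[0,0,-0.948],"fingers":-1},{"slide":[0,0,0],"delta_rot":[0,0,-0.948],"fingers":-1},{"slide":[0,0,0],"delta_rot":[0,0,-0.948],"fingers":-1}]}}

```text
time_s: 64.38
tcp_pos: [0.649, 0.2018, 0.1434]
eef_rot: [-180.0, -0.0, 39.0]
contact_force: [-0.2, -0.4, -0.9]
gripper_width: 0.0237
gripper_force: 15.0
```

Call:
{"name": "play_rows", "arguments": {"rows": [{"slide":[0,0,0],"delta_rot":[0,0,-0.948],"fingers":-1},{"slide":[0,0,0],"delta_rot":[0,0,-0.948],"fingers":-1},{"slide":[0,0,0],"delta_rot":[0,0,-0.948],"fingers":-1},{"slide":[0,0,0],"delta_rot":[0,0,-0.948],"fingers":-1},{"slide":[0,0,0],"delta_rot":[0,0,-0.948],"fingers":-1},{"slide":[0,0,0],"delta_rot":[0,0,-0.948],"fingers":-1},{"slide":[0,0,0],"delta_rot":[0,0,0],"fingers":-1}]}}

```text
time_s: 65.25
tcp_pos: [0.6491, 0.2018, 0.1436]
eef_rot: [-180.0, -0.0, 64.9]
contact_force: [-0.9, -0.0, -0.4]
gripper_width: 0.0234
gripper_force: 15.0
```

Call:
{"name": "play_rows", "arguments": {"rows": [{"slide":[-0.307,0.076,0],"delta_rot":[0,0,0],"fingers":-1},{"slide":[-0.307,0.076,0],"delta_rot":[0,0,0],"fingers":-1},{"slide":[-0.307,0.076,0],"delta_rot":[0,0,0],"fingers":-1},{"slide":[-0.307,0.076,0],"delta_rot":[0,0,0],"fingers":-1},{"slide":[-0.307,0.076,0],"delta_rot":[0,0,0],"fingers":-1},{"slide":[-0.307,0.076,0],"delta_rot":[0,0,0],"fingers":-1},{"slide":[0,0,0],"delta_rot":[0,0,0],"fingers":-1},{"slide":[0,0,0],"delta_rot":[0,0,0],"fingers":-1}]}}

```text
time_s: 66.25
tcp_pos: [0.5944, -0.0774, 0.1438]
eef_rot: [180.0, -0.1, 64.8]
contact_force: [-0.2, 0.5, 0.0]
gripper_width: 0.0233
gripper_force: 15.0
```

```bash
python3 - <<'E'
from h import *
plan((.5956,-.0765,.021),65);c=cap('side','s34')
for n,xy in(('green',(.5458,-.0809)),('purple',(.6454,-.072))):
    print(n,blobs(c['image'],HS[n][0][:2]+(20,),HS[n][1],(225,150,330,207),8)[:2],np.round(proj(c,(*xy,.069)),1))
E
```

```text
rot 1 x [ 0.008 -0.02  -0.038] | xy 1 x [0.008 0.005] | z 0.818 | tcp [ 0.5944 -0.0774  0.1438] 0.0233 [-0.2  0.5  0. ]
green [(51, [284.1, 191.5], [280, 184, 8, 15])] [283.6 191.1]
purple [(107, [246.9, 192.5], [243, 185, 9, 16])] [248.1 192.3]
```

Call:
{"name": "play_rows", "arguments": {"rows": [{"slide":[0.006,0.005,0.2],"delta_rot":[0,0,0],"fingers":-1},{"slide":[0,0,0.15],"delta_rot":[0,0,0],"fingers":-1},{"slide":[0,0,0],"delta_rot":[0,0,0],"fingers":-1},{"slide":[0,0,0],"delta_rot":[0,0,0],"fingers":-1},{"slide":[0,0,0],"delta_rot":[0,0,0],"fingers":-1}]}}

```text
time_s: 66.92
tcp_pos: [0.5966, -0.0763, 0.0926]
eef_rot: [179.9, -0.1, 65.0]
contact_force: [0.2, -0.1, -1.4]
gripper_width: 0.0237
gripper_force: 15.0
```

```bash
python3 - <<'E'
from h import *
plan((.5956,-.0765,.021),65)
E
```

```text
rot 1 x [ 0.032 -0.03  -0.006] | xy 1 x [-0.004 -0.005] | z 0.477 | tcp [ 0.5966 -0.0763  0.0926] 0.0237 [ 0.2 -0.1 -1.4]
```

Call:
{"name": "play_rows", "arguments": {"rows": [{"slide":[-0.002,-0.003,0.15],"delta_rot":[0,0,0],"fingers":-1},{"slide":[0,0,0.15],"delta_rot":[0,0,0],"fingers":-1},{"slide":[0,0,0.1],"delta_rot":[0,0,0],"fingers":-1},{"slide":[0,0,0.05],"delta_rot":[0,0,0],"fingers":-1},{"slide":[0,0,0.03],"delta_rot":[0,0,0],"fingers":-1},{"slide":[0,0,0],"delta_rot":[0,0,0],"fingers":-1},{"slide":[0,0,0],"delta_rot":[0,0,0],"fingers":-1}]}}

```text
time_s: 67.8
tcp_pos: [0.5959, -0.0766, 0.0201]
eef_rot: [179.9, -0.1, 65.0]
contact_force: [-0.3, -0.6, 0.9]
gripper_width: 0.024
gripper_force: 15.0
```

Call:
{"name": "play_rows", "arguments": {"rows": [{"slide":[0,0,0.003],"delta_rot":[0,0,0],"fingers":-1},{"slide":[0,0,0],"delta_rot":[0,0,0],"fingers":-0.4},{"slide":[0,0,0],"delta_rot":[0,0,0],"fingers":-0.33},{"slide":[0,0,0],"delta_rot":[0,0,0],"fingers":-0.33},{"slide":[0,0,0],"delta_rot":[0,0,0],"fingers":-0.33}]}}

```text
time_s: 68.42
tcp_pos: [0.5952, -0.0767, 0.0189]
eef_rot: [180.0, -0.1, 64.9]
contact_force: [1.1, -0.1, 0.2]
gripper_width: 0.0291
gripper_force: 0.0
```

Call:
{"name": "play_rows", "arguments": {"rows": [{"slide":[0,0,-0.15],"delta_rot":[0,0,0],"fingers":-0.33},{"slide":[0,0,-0.3],"delta_rot":[0,0,0],"fingers":-0.33},{"slide":[0,0,-0.3],"delta_rot":[0,0,0],"fingers":0},{"slide":[0,0,-0.25],"delta_rot":[0,0,0],"fingers":0.1},{"slide":[0,0,0],"delta_rot":[0,0,0],"fingers":0.1},{"slide":[0,0,0],"delta_rot":[0,0,0],"fingers":0.1}]}}

```text
time_s: 69.18
tcp_pos: [0.5946, -0.0767, 0.1684]
eef_rot: [180.0, -0.1, 64.9]
contact_force: [0.0, 0.0, -0.2]
gripper_width: 0.0483
gripper_force: 0.0
```

```bash
python3 - <<'E'
from h import *
c=cap('side','s36')
for n,xy in(('green',(.5458,-.0809)),('purple',(.6454,-.072)),('yellow',(.5956,-.0765))):
    print(n,blobs(c['image'],HS[n][0][:2]+(20,),HS[n][1],(225,150,330,207),8)[:2],np.round(proj(c,(*xy,.069)),1))
print(blobs(c['image'],*HS['red'],(310,280,360,330),8)[:1]);print(ray(c,335.8,307.2,.065))
plan((.4252,.3581,.016),46.6)
E
```

```text
green [(34, [283.5, 193.5], [280, 189, 8, 10]), (11, [282.4, 186.5], [280, 184, 5, 6])] [283.6 191.1]
purple [(110, [247.0, 192.6], [243, 185, 9, 16])] [248.1 192.3]
yellow [(92, [265.5, 191.9], [262, 185, 8, 15])] [265.9 191.7]
[(78, [336.1, 301.7], [330, 298, 12, 10])]
[0.42554957 0.35824945 0.065     ]
rot 5 x [-0.002 -0.002  0.8  ] | xy 9 x [ 0.148 -0.312] | z 1.013 | tcp [ 0.5943 -0.0768  0.1679] 0.0482 [ 0.3 -0.5  0. ]
```

Call:
{"name": "play_rows", "arguments": {"rows": [{"slide":[0,0,0],"delta_rot":[0,0,0.8],"fingers":0.1},{"slide":[0,0,0],"delta_rot":[0,0,0.8],"fingers":0.1},{"slide":[0,0,0],"delta_rot":[0,0,0.8],"fingers":0.1},{"slide":[0,0,0],"delta_rot":[0,0,0.8],"fingers":0.1},{"slide":[0,0,0],"delta_rot":[0,0,0.8],"fingers":0.1},{"slide":[0.148,-0.312,0],"delta_rot":[0,0,0],"fingers":0.1},{"slide":[0.148,-0.312,0],"delta_rot":[0,0,0],"fingers":0.1},{"slide":[0.148,-0.312,0],"delta_rot":[0,0,0],"fingers":0.1}]}}

```text
time_s: 70.22
tcp_pos: [0.5374, 0.0689, 0.1675]
eef_rot: [-180.0, 0.0, 46.6]
contact_force: [0.7, 0.7, 0.9]
gripper_width: 0.0481
gripper_force: 0.0
```

Call:
{"name": "play_rows", "arguments": {"rows": [{"slide":[0.148,-0.312,0],"delta_rot":[0,0,0],"fingers":0.1},{"slide":[0.148,-0.312,0],"delta_rot":[0,0,0],"fingers":0.1},{"slide":[0.148,-0.312,0],"delta_rot":[0,0,0],"fingers":0.1},{"slide":[0.148,-0.312,0],"delta_rot":[0,0,0],"fingers":0.1},{"slide":[0.148,-0.312,0],"delta_rot":[0,0,0],"fingers":0.1},{"slide":[0.148,-0.312,0],"delta_rot":[0,0,0],"fingers":0.1},{"slide":[0,0,0.15],"delta_rot":[0,0,0],"fingers":0.1},{"slide":[0,0,0],"delta_rot":[0,0,0],"fingers":0.1}]}}

```text
time_s: 71.22
tcp_pos: [0.4247, 0.3565, 0.1438]
eef_rot: [179.9, 0.2, 46.7]
contact_force: [0.3, 0.3, -0.6]
gripper_width: 0.0481
gripper_force: 0.0
```

```bash
python3 - <<'E'
from h import *
c=cap('side','s37')
print(blobs(c['image'],(0,150,40),HS['red'][1],(310,280,360,330),8)[:1]);plan((.4252,.3581,.016),46.6)
E
```

```text
[(188, [335.2, 308.3], [329, 298, 14, 22])]
rot 1 x [0.016 0.025 0.006] | xy 1 x [ 0.005 -0.008] | z 0.861 | tcp [0.4256 0.3567 0.1452] 0.048 [-0.  -0.2  0.2]
```

Call:
{"name": "play_rows", "arguments": {"rows": [{"slide":[0.005,-0.008,0.3],"delta_rot":[0,0,0],"fingers":0.1},{"slide":[0,0,0.3],"delta_rot":[0,0,0],"fingers":0.1},{"slide":[0,0,0.16],"delta_rot":[0,0,0],"fingers":0.1},{"slide":[0,0,0.1],"delta_rot":[0,0,0],"fingers":0.1},{"slide":[0,0,0],"delta_rot":[0,0,0],"fingers":0.1},{"slide":[0,0,0],"delta_rot":[0,0,0],"fingers":-0.2},{"slide":[0,0,0],"delta_rot":[0,0,0],"fingers":-0.5},{"slide":[0,0,0],"delta_rot":[0,0,0],"fingers":-1}]}}

```text
time_s: 72.28
tcp_pos: [0.4263, 0.3597, 0.0184]
eef_rot: [180.0, -0.2, 46.6]
contact_force: [-0.9, 0.6, -0.9]
gripper_width: 0.0235
gripper_force: 10.3
```

Call:
{"name": "play_rows", "arguments": {"rows": [{"slide":[0,0,0],"delta_rot":[0,0,0],"fingers":-1},{"slide":[0,0,0],"delta_rot":[0,0,0],"fingers":-1},{"slide":[0,0,0],"delta_rot":[0,0,0],"fingers":-1}]}}

```text
time_s: 72.65
tcp_pos: [0.4264, 0.3598, 0.0182]
eef_rot: [180.0, -0.2, 46.6]
contact_force: [-1.2, -0.3, 6.4]
gripper_width: 0.0235
gripper_force: 15.0
```

```bash
python3 - <<'E'
from h import *
plan((.4462,-.0898,.145),-85);print(r.get_state()['joints'].round())
E
```

```text
rot 30 x [-0.001 -0.001  0.957] | xy 9 x [0.333 0.014] | z -0.845 | tcp [0.4264 0.3598 0.0182] 0.0235 [-1.2 -0.3  6.4]
[ 60.  19. -26.   0. -44.  76.]
```

Call:
{"name": "play_rows", "arguments": {"rows": [{"slide":[0,0,-0.145],"delta_rot":[0,0,0],"fingers":-1},{"slide":[0,0,-0.3],"delta_rot":[0,0,0.957],"fingers":-1},{"slide":[0,0,-0.3],"delta_rot":[0,0,0.957],"fingers":-1},{"slide":[0,0,-0.1],"delta_rot":[0,0,0.957],"fingers":-1},{"slide":[0,0,0],"delta_rot":[0,0,0.957],"fingers":-1},{"slide":[0,0,0],"delta_rot":[0,0,0.957],"fingers":-1},{"slide":[0,0,0],"delta_rot":[0,0,0.957],"fingers":-1},{"slide":[0,0,0],"delta_rot":[0,0,0.957],"fingers":-1}]}}

```text
time_s: 73.65
tcp_pos: [0.4255, 0.3587, 0.1439]
eef_rot: [180.0, -0.0, 15.8]
contact_force: [0.4, 0.6, -1.0]
gripper_width: 0.024
gripper_force: 15.0
```

Call:
{"name": "play_rows", "arguments": {"rows": [{"slide":[0,0,0],"delta_rot":[0,0,0.957],"fingers":-1},{"slide":[0,0,0],"delta_rot":[0,0,0.957],"fingers":-1},{"slide":[0,0,0],"delta_rot":[0,0,0.957],"fingers":-1},{"slide":[0,0,0],"delta_rot":[0,0,0.957],"fingers":-1},{"slide":[0,0,0],"delta_rot":[0,0,0.957],"fingers":-1},{"slide":[0,0,0],"delta_rot":[0,0,0.957],"fingers":-1},{"slide":[0,0,0],"delta_rot":[0,0,0.957],"fingers":-1},{"slide":[0,0,0],"delta_rot":[0,0,0.957],"fingers":-1}]}}

```text
time_s: 74.65
tcp_pos: [0.4255, 0.3587, 0.1438]
eef_rot: [-180.0, -0.0, -19.3]
contact_force: [0.3, -0.1, -1.7]
gripper_width: 0.0235
gripper_force: 15.0
```

Call:
{"name": "play_rows", "arguments": {"rows": [{"slide":[0,0,0],"delta_rot":[0,0,0.957],"fingers":-1},{"slide":[0,0,0],"delta_rot":[0,0,0.957],"fingers":-1},{"slide":[0,0,0],"delta_rot":[0,0,0.957],"fingers":-1},{"slide":[0,0,0],"delta_rot":[0,0,0.957],"fingers":-1},{"slide":[0,0,0],"delta_rot":[0,0,0.957],"fingers":-1},{"slide":[0,0,0],"delta_rot":[0,0,0.957],"fingers":-1},{"slide":[0,0,0],"delta_rot":[0,0,0.957],"fingers":-1},{"slide":[0,0,0],"delta_rot":[0,0,0.957],"fingers":-1}]}}

```text
time_s: 75.65
tcp_pos: [0.4255, 0.3587, 0.1438]
eef_rot: [-180.0, -0.0, -54.4]
contact_force: [0.3, 0.1, -1.2]
gripper_width: 0.0239
gripper_force: 15.0
```

Call:
{"name": "play_rows", "arguments": {"rows": [{"slide":[0,0,0],"delta_rot":[0,0,0.957],"fingers":-1},{"slide":[0,0,0],"delta_rot":[0,0,0.957],"fingers":-1},{"slide":[0,0,0],"delta_rot":[0,0,0.957],"fingers":-1},{"slide":[0,0,0],"delta_rot":[0,0,0.957],"fingers":-1},{"slide":[0,0,0],"delta_rot":[0,0,0.957],"fingers":-1},{"slide":[0,0,0],"delta_rot":[0,0,0.957],"fingers":-1},{"slide":[0,0,0],"delta_rot":[0,0,0.957],"fingers":-1},{"slide":[0,0,0],"delta_rot":[0,0,0],"fingers":-1}]}}

```text
time_s: 76.65
tcp_pos: [0.4256, 0.3588, 0.1439]
eef_rot: [-180.0, 0.0, -85.0]
contact_force: [0.2, 0.6, -1.2]
gripper_width: 0.0237
gripper_force: 15.0
```

```bash
python3 - <<'E'
from h import *
plan((.4462,-.0898,.145),-85);print(r.get_state()['joints'].round())
E
```

```text
rot 1 x [-0.01   0.003  0.007] | xy 9 x [0.332 0.014] | z -0.007 | tcp [0.4256 0.3588 0.1439] 0.0237 [ 0.2  0.6 -1.2]
[ 60.  11. -18.   0. -60. -55.]
```

Call:
{"name": "play_rows", "arguments": {"rows": [{"slide":[0.332,0.014,0],"delta_rot":[0,0,0],"fingers":-1},{"slide":[0.332,0.014,0],"delta_rot":[0,0,0],"fingers":-1},{"slide":[0.332,0.014,0],"delta_rot":[0,0,0],"fingers":-1},{"slide":[0.332,0.014,0],"delta_rot":[0,0,0],"fingers":-1},{"slide":[0.332,0.014,0],"delta_rot":[0,0,0],"fingers":-1},{"slide":[0.332,0.014,0],"delta_rot":[0,0,0],"fingers":-1},{"slide":[0.332,0.014,0],"delta_rot":[0,0,0],"fingers":-1}]}}

```text
time_s: 77.53
tcp_pos: [0.4414, 0.009, 0.1442]
eef_rot: [-179.9, 0.1, -84.8]
contact_force: [0.4, -0.1, -0.4]
gripper_width: 0.0237
gripper_force: 15.0
```

Call:
{"name": "play_rows", "arguments": {"rows": [{"slide":[0.332,0.014,0],"delta_rot":[0,0,0],"fingers":-1},{"slide":[0.332,0.014,0],"delta_rot":[0,0,0],"fingers":-1},{"slide":[0,0,0],"delta_rot":[0,0,0],"fingers":-1},{"slide":[0,0,0.2],"delta_rot":[0,0,0],"fingers":-1},{"slide":[0,0,0.15],"delta_rot":[0,0,0],"fingers":-1},{"slide":[0,0,0],"delta_rot":[0,0,0],"fingers":-1},{"slide":[0,0,0],"delta_rot":[0,0,0],"fingers":-1},{"slide":[0,0,0],"delta_rot":[0,0,0],"fingers":-1}]}}

```text
time_s: 78.53
tcp_pos: [0.4471, -0.0886, 0.0925]
eef_rot: [-179.8, 0.1, -84.9]
contact_force: [1.0, -0.4, -1.5]
gripper_width: 0.0236
gripper_force: 15.0
```

```bash
python3 - <<'E'
from h import *
plan((.4462,-.0898,.0225),-85)
E
```

```text
rot 1 x [-0.042  0.012  0.013] | xy 1 x [0.007 0.007] | z 0.467 | tcp [ 0.4471 -0.0886  0.0925] 0.0236 [ 1.  -0.4 -1.5]
```

Call:
{"name": "play_rows", "arguments": {"rows": [{"slide":[0.006,0.007,0.15],"delta_rot":[0,0,0],"fingers":-1},{"slide":[0,0,0.15],"delta_rot":[0,0,0],"fingers":-1},{"slide":[0,0,0.1],"delta_rot":[0,0,0],"fingers":-1},{"slide":[0,0,0.05],"delta_rot":[0,0,0],"fingers":-1},{"slide":[0,0,0.02],"delta_rot":[0,0,0],"fingers":-1},{"slide":[0,0,0],"delta_rot":[0,0,0],"fingers":-1},{"slide":[0,0,0],"delta_rot":[0,0,0],"fingers":-1}]}}

```text
time_s: 79.4
tcp_pos: [0.446, -0.0899, 0.0219]
eef_rot: [-179.8, 0.0, -85.0]
contact_force: [-2.1, -0.6, 6.5]
gripper_width: 0.0235
gripper_force: 15.0
```

Call:
{"name": "play_rows", "arguments": {"rows": [{"slide":[0,0,0.002],"delta_rot":[0,0,0],"fingers":-1},{"slide":[0,0,0],"delta_rot":[0,0,0],"fingers":-0.4},{"slide":[0,0,0],"delta_rot":[0,0,0],"fingers":-0.3},{"slide":[0,0,0],"delta_rot":[0,0,0],"fingers":-0.3},{"slide":[0,0,0],"delta_rot":[0,0,0],"fingers":-0.3}]}}

```text
time_s: 80.03
tcp_pos: [0.4455, -0.0899, 0.0206]
eef_rot: [-179.9, 0.0, -85.0]
contact_force: [0.3, 0.1, 0.3]
gripper_width: 0.0308
gripper_force: 0.0
```

Call:
{"name": "play_rows", "arguments": {"rows": [{"slide":[0,0,-0.15],"delta_rot":[0,0,0],"fingers":-0.3},{"slide":[0,0,-0.3],"delta_rot":[0,0,0],"fingers":-0.3},{"slide":[0,0,-0.35],"delta_rot":[0,0,0],"fingers":-0.3},{"slide":[0,0,-0.35],"delta_rot":[0,0,0],"fingers":-0.3},{"slide":[-0.35,0,0],"delta_rot":[0,0,0],"fingers":-0.3},{"slide":[-0.35,0,0],"delta_rot":[0,0,0],"fingers":-0.3},{"slide":[-0.35,0,0],"delta_rot":[0,0,0],"fingers":-0.3},{"slide":[-0.35,0,0],"delta_rot":[0,0,0],"fingers":-0.3}]}}

```text
time_s: 81.03
tcp_pos: [0.4264, 0.1207, 0.1936]
eef_rot: [-179.9, 0.1, -85.0]
contact_force: [0.2, -0.2, -0.1]
gripper_width: 0.031
gripper_force: 0.0
```

Call:
{"name": "play_rows", "arguments": {"rows": [{"slide":[-0.35,0,0],"delta_rot":[0,0,0],"fingers":-0.3},{"slide":[-0.35,0,0],"delta_rot":[0,0,0],"fingers":-0.3},{"slide":[-0.35,0,0],"delta_rot":[0,0,0],"fingers":-0.3},{"slide":[-0.35,0,0],"delta_rot":[0,0,0],"fingers":-0.3},{"slide":[0,0,0],"delta_rot":[0,0,0],"fingers":-0.3}]}}

```text
time_s: 81.65
tcp_pos: [0.408, 0.3312, 0.1927]
eef_rot: [-179.9, 0.0, -84.8]
contact_force: [-0.4, -0.4, -0.2]
gripper_width: 0.0309
gripper_force: 0.0
```

```bash
python3 - <<'E'
from h import *
c=cap('side','s40');t=cap('top','t40')
for n,xy in(('green',(.5458,-.0809)),('purple',(.6454,-.072)),('yellow',(.5956,-.0765)),('red',(.4462,-.0898))):
    print(n,blobs(c['image'],HS[n][0][:2]+(20,),HS[n][1],(225,150,345,203),8)[:2],np.round(proj(c,(*xy,.069)),1))
print(blobs(c['image'],(8,120,50),(25,255,255),(265,165,300,185),3)[:1])
im2=t['image'][155:275,290:430];im=c['image'][110:230,230:350]
cv2.imwrite('pics/v40.png',np.hstack([cv2.resize(im2,(467,400),interpolation=cv2.INTER_CUBIC),cv2.resize(im,(330,400),interpolation=cv2.INTER_CUBIC)]))
E
```

```text
green [(76, [283.4, 191.0], [280, 184, 8, 16])] [283.6 191.1]
purple [(106, [246.9, 192.5], [243, 185, 8, 16])] [248.1 192.3]
yellow [(103, [265.2, 191.7], [261, 185, 9, 15])] [265.9 191.7]
red [(22, [319.1, 195.5], [316, 194, 7, 4])] [319.  189.8]
[(48, [281.5, 175.5], [278, 173, 8, 6])]
```

View pics/v40.png

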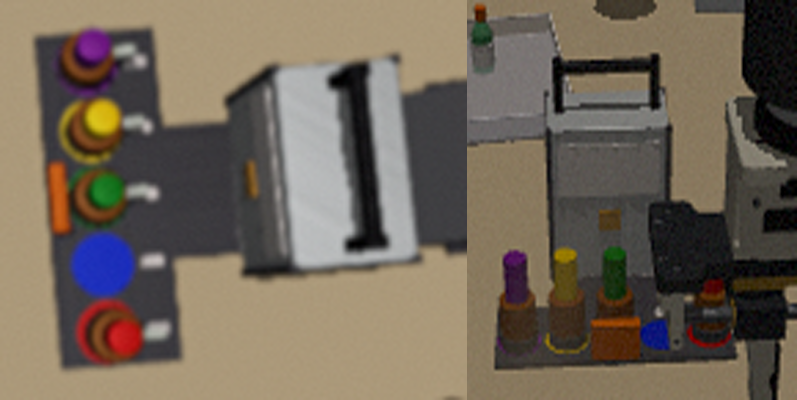

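The final view shows all four bottles upright on their discs, spouts towards the bars, with the case level on the tongue. One numeric check before handing in.

```bash
python3 - <<'E'
from h import *
c=cap('top','t41');T=dict(green=(.5458,-.0809),purple=(.6454,-.072),yellow=(.5956,-.0765),red=(.4462,-.0898))
h=cv2.cvtColor(c['image'],cv2.COLOR_BGR2HSV)
for n,xy in T.items():
    u,v=proj(c,(*xy,.089));x0,y0=int(u)-8,int(v)-8
    m=cv2.inRange(h,HS[n][0],HS[n][1])[y0:y0+17,x0:x0+17];m=cv2.morphologyEx(m,cv2.MORPH_OPEN,np.ones((5,5),np.uint8))
    ys,xs=np.nonzero(m);p=ray(c,x0+xs.mean(),y0+ys.mean(),.089)[:2];print(n,len(xs),((p-xy)*1e3).round(1))
print(r.get_state()['time_s'],r.get_state()['qd'].round(1))
E
```

```text
green 76 [-1.5  2.7]
purple 80 [-2.6  3.2]
yellow 83 [-2.1  1.6]
red 70 [-1.9 -1.8]
81.8 [-0.8 -0.9 -0.4  0.1 -0.  -0.1]
```

```bash
python3 -c "
from plant import r
print(r.close_job())"
```

```text
the job is handed in; nothing more can be done
None
```

I handed the job in at about 82 s of the 208 s allowed, with no verdict returned: the case stands level on the tongue and the red, green, yellow and purple bottles (no blue present) stand on their discs within about 4 mm by my camera check, spouts at the bars, after purple was found shifted about 30 mm mid-run and reset.

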